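# Reload the reservoir tray in reverse order

### The job

Move the four capped bottles from the white rack into the grey instrument tray in reverse order, one to a compartment: the bottle now standing nearest the robot goes into the tray's far end compartment, the next one beside it, and so on, so that the farthest one ends up nearest. They are glass: stand each one upright on the floor of its compartment without dropping it or knocking any over.

Things in the scene. Friction and masses are not known exactly. Their poses are not given: they have to be found in the camera images.
- flask: Conical clear-glass flask: base 54 mm across, narrowing to a 25 mm neck, blue screw cap 34 mm across and 24 mm high (its lower edge 86 mm up), 110 mm tall overall. The origin is the centre of the underside, z up along its axis; it stands upright, any yaw. About 0.1 kg. Cap from above is the place to grip.
- tall: The tallest bottle: round clear glass, 50 mm across up to 85 mm, sloping shoulder to a 28 mm neck at 100 mm, blue screw cap 38 mm across and 24 mm high (lower edge 116 mm up), 140 mm tall overall. The origin is the centre of the underside, z up along its axis; it stands upright, any yaw. About 0.17 kg.
- jar: The lowest one, a straight wide-mouthed jar: clear glass, 50 mm across, blue screw cap 51 mm across and 24 mm high (lower edge 62 mm up), 86 mm tall overall. The origin is the centre of the underside, z up along its axis; it stands upright, any yaw. About 0.13 kg.
- square: Bottle of square section: clear glass, 46 x 46 mm up to 70 mm, 24 mm neck, blue screw cap 33 mm across and 24 mm high (lower edge 94 mm up), 118 mm tall overall. The origin is the centre of the underside, z up along its axis; it stands upright, any yaw. Its faces look along its x and y. About 0.14 kg.
- mat_flask: The round black rubber mat, 66 mm across and 3 mm thick, on the floor of the rack compartment in which the conical flask stands at the start (within 3 mm of its centre); fixed, and stays there, so it marks that start place. The four mats look alike. Origin: centre of its underside, 6 mm above the rack's underside.
- mat_tall: The round black rubber mat, 66 mm across and 3 mm thick, on the floor of the rack compartment in which the tall bottle stands at the start (within 3 mm of its centre); fixed, and stays there, so it marks that start place. The four mats look alike. Origin: centre of its underside, 6 mm above the rack's underside.
- mat_jar: The round black rubber mat, 66 mm across and 3 mm thick, on the floor of the rack compartment in which the wide jar stands at the start (within 3 mm of its centre); fixed, and stays there, so it marks that start place. The four mats look alike. Origin: centre of its underside, 6 mm above the rack's underside.
- mat_square: The round black rubber mat, 66 mm across and 3 mm thick, on the floor of the rack compartment in which the square bottle stands at the start (within 3 mm of its centre); fixed, and stays there, so it marks that start place. The four mats look alike. Origin: centre of its underside, 6 mm above the rack's underside.
- rack: White plastic rack, 334 x 82 mm, fixed, left or right of the robot's centre line; full at the start. Four compartments in a row along its x, 70 x 70 mm inside, 6 mm walls, centres at x = -114, -38, 38, 114 mm, y = 0; -x is the end nearer the robot (yaw within 0.2 rad). Origin: centre of its underside, on the table. Walls 26 mm high; bottles stand on the mats, 9 mm up.
- tray: Grey tray, 334 x 94 mm, fixed, on the other side from the rack; empty at the start. Four compartments in a row along its x, 70 x 70 mm inside, 6 mm walls, centres at x = -114, -38, 38, 114 mm, y = 0; -x is the end nearer the robot (yaw within 0.2 rad). Origin: centre of its underside, on the table. Floors 30 mm up, wall tops 50 mm up. Loose things up to 70 mm high stand between rack and tray.
Things that resemble listed ones, but are neither listed nor needed, are in the scene too. Leave any turquoise or yellow look-alike of the flask alone.

How it is judged (in metres and radians):
At the end, for the whole second after the job is handed in: Each bottle stands in the tray compartment mirroring its start place (nearest to farthest, second to third, and so on): within 18 mm of its centre along and across the tray, underside within 6 mm of its floor, tilted under 0.1 rad, released and slower than 0.03 m/s (((x of mat_flask in the frame of rack between -0.134 and -0.094 m and x of flask in the frame of tray between 0.096 and 0.132 m) or (x of mat_flask in the frame of rack between -0.058 and -0.018 m and x of flask in the frame of tray between 0.02 and 0.056 m) or (x of mat_flask in the frame of rack between 0.018 and 0.058 m and x of flask in the frame of tray between -0.056 and -0.02 m) or (x of mat_flask in the frame of rack between 0.094 and 0.134 m and x of flask in the frame of tray between -0.132 and -0.096 m)) and y of flask in the frame of tray between -0.018 and 0.018 m and z of flask in the frame of tray between 0.024 and 0.036 m and angle between each of flask, tall, jar, square's own z axis and vertical below 0.1 rad and linear speed of each of flask, tall, jar, square below 0.03 m/s and contact force between the fingers and flask below 0.05 N and ((x of mat_tall in the frame of rack between -0.134 and -0.094 m and x of tall in the frame of tray between 0.096 and 0.132 m) or (x of mat_tall in the frame of rack between -0.058 and -0.018 m and x of tall in the frame of tray between 0.02 and 0.056 m) or (x of mat_tall in the frame of rack between 0.018 and 0.058 m and x of tall in the frame of tray between -0.056 and -0.02 m) or (x of mat_tall in the frame of rack between 0.094 and 0.134 m and x of tall in the frame of tray between -0.132 and -0.096 m)) and y of tall in the frame of tray between -0.018 and 0.018 m and z of tall in the frame of tray between 0.024 and 0.036 m and contact force between the fingers and tall below 0.05 N and ((x of mat_jar in the frame of rack between -0.134 and -0.094 m and x of jar in the frame of tray between 0.096 and 0.132 m) or (x of mat_jar in the frame of rack between -0.058 and -0.018 m and x of jar in the frame of tray between 0.02 and 0.056 m) or (x of mat_jar in the frame of rack between 0.018 and 0.058 m and x of jar in the frame of tray between -0.056 and -0.02 m) or (x of mat_jar in the frame of rack between 0.094 and 0.134 m and x of jar in the frame of tray between -0.132 and -0.096 m)) and y of jar in the frame of tray between -0.018 and 0.018 m and z of jar in the frame of tray between 0.024 and 0.036 m and contact force between the fingers and jar below 0.05 N and ((x of mat_square in the frame of rack between -0.134 and -0.094 m and x of square in the frame of tray between 0.096 and 0.132 m) or (x of mat_square in the frame of rack between -0.058 and -0.018 m and x of square in the frame of tray between 0.02 and 0.056 m) or (x of mat_square in the frame of rack between 0.018 and 0.058 m and x of square in the frame of tray between -0.056 and -0.02 m) or (x of mat_square in the frame of rack between 0.094 and 0.134 m and x of square in the frame of tray between -0.132 and -0.096 m)) and y of square in the frame of tray between -0.018 and 0.018 m and z of square in the frame of tray between 0.024 and 0.036 m and contact force between the fingers and square below 0.05 N); the robot touches nothing.
It fails at once if a bottle is tipped over (more than 45 degrees) (angle between any of flask, tall, jar, square's own z axis and vertical above 0.8 rad).
It fails at once if a bottle is dropped or thrown (faster than 0.6 m/s while the fingers do not touch it) ((linear speed of flask above 0.6 m/s and contact force between the fingers and flask below 0.05 N) or (linear speed of tall above 0.6 m/s and contact force between the fingers and tall below 0.05 N) or (linear speed of jar above 0.6 m/s and contact force between the fingers and jar below 0.05 N) or (linear speed of square above 0.6 m/s and contact force between the fingers and square below 0.05 N)).
It also fails if it takes over 120 s, if anything falls off the work surface, if the arm or the gripper's body presses on something with over 40 N, if the wrist force passes 120 N, or if a joint passes its speed limit or range.

### The arm

A 6-joint arm with a two-finger parallel gripper is mounted at the origin on the work surface. World frame = base frame: x ahead of the robot, y to its left, z up, the work surface at z = 0. Lengths are in mm, angles in rad, forces in N, time in s.
With the tool pointing down it reaches from about 275 to 1000 mm from the base axis. Payload 8.4 kg.
Tool frame: the origin (TCP) lies on the centre line of the jaws, within the pads' length; the fingertips stand 22 mm ahead of it and the grasp point (between the pads) lies 3 mm ahead of it; z points along the fingers, x is the direction in which the jaws open and shut, and the axes are right-handed (so a half turn about z gives the same grasp; the last joint's range is limited). The gripper opens to 85 mm and grips with 20 to 120 N. Pads are 22 mm wide; open, the fingers measure 114 mm over their backs; the gripper's body (76 mm by 85 mm) begins 54 mm behind the grasp point. The pads swing forward as they close: fully open they stand 13 mm farther back than shut.
Start: joints at [-1.27, 0.353, 1.633, -0, 1.155, -0.002], TCP at [186.37, -596.569, 253.281] pointing down, gripper open.
Joint ranges: [-2.63, 2.63], [-0.92, 2.1], [0.06, 2.66], [-1.3, 4.44], [0, 2.69], [-3.02, 3.02]. Speed limits (rad/s): [2.22, 2.22, 2.79, 3.14, 3.14, 3.14].

### API

Orientations are given as [roll, pitch, yaw] about the fixed x, y, z axes, in that order (R = Rz(yaw) Ry(pitch) Rx(roll)).
In Python, from rig import status, viewer, job gives the robot as it stands.
- The arm moves only by the tool send_rows, never from a script. Its argument "plan" is a list of rows, each a list of 3 entries, a list of its own where there are three numbers: the shift along the tool's x, y, z in m, then the turn, a rotation vector about the tool's x, y, z in rad, then the opening, from -1 (shut) to 1 (fully open). In form: [[[x, y, z], [rx, ry, rz], jaw], ...]. A call has exactly 5 rows; each row is the pose to reach, as a shift and turn from the pose measured when the call began, along the tool's axes at that moment; what a row does not reach only later rows make up. A row lasts 1/12 s, in which the tool goes at most 41.7 mm and 7.16 degrees, less where a joint would pass 70% of its speed; a pose out of reach is approached as far as the arm can. A call with a gripper value outside its range is refused whole. The fingers move at their own pace and stop on an object; "squeeze" is the grip in N (left out, the last holds). Time passes only in rows, so rows that repeat a pose let the fingers close, or fill a call up. It gives the time, the measured TCP pose, the force and the opening at its end, in the units of the state.
- status.sense(): the state, without advancing time (a new reading comes with each control period).
- viewer.grab_frame(name): name is "side" or "top"; returns the picture (400x640x3 uint8, red, green, blue); there is no depth.
- viewer.camera_params(name): a dict with "intrinsics" (3x3 intrinsics, pixels), "xyz" and "orientation" of the camera in the world. Camera axes: x right, y down, z forward; pixel columns grow to the right and rows downward; lengths in mm; the calibration is good to about 2 mm. A picture is of the moment at which its call begins. camera_params takes no time and is no camera call.
- job.sign_off(): hands the job in, once; it reports no verdict.
Trained networks look in the newest picture that a camera, given by its name, has taken for a name from the list of things; names that differ only in an ending like _2 or _b are one class to them, and where a whole thing is asked for, a point or a joint stands for the part that bears it (a point fixed in the world has none). Each returns a list of dicts, best first, with "p" (0 to 1); they miss things now and then, are a little off and sometimes report something else, mostly with a low value. They report only what shows in the picture. A call takes as long as a camera call. They do not tell look-alikes from the thing itself.
- viewer.cut_out(label, camera): "mask" (400x640 bool, what is visible of it) and "extent" ([left, top, width, height] in pixels, round what is visible of it).
The state is a dict: "clock": time; "qpos": joint angles; "qvel": joint speeds; "joint_efforts": joint torques, N m; "eef_pos": TCP position; "tcp_rot": TCP orientation; "contact_force": force on the tool from outside, world axes, zero at the start; "wrist_torque": the same for the moment, N m; "opening": opening from 0.0 (shut) to 1.0 (fully open).
Only numpy, scipy, OpenCV 4.12 (cv2) and the standard library are available. Lean on these libraries where they do the work, as an engineer would, in place of code of your own. Each camera call takes 0.05 s, during which the arm holds its last target.

## Working session

There is one attempt and no reset: what is moved stays moved. The work goes in short steps, Python scripts to look and compute and a tool call to move; the robot and the scene stay as the last step left them, time stands still between calls to the robot, and variables do not carry over. Pictures are saved under pics/ and viewed, and the job is handed in when it is done.

Besides the shell and the picture viewer there is one more tool, called after ">>>" as name([rows], argument=value, ...), one row to a line, values as JSON. send_rows: Moves the arm, as the interface text tells. Its arguments: {"type":"object","properties":{"plan":{"type":"array"},"squeeze":{"type":"number"}},"required":["plan"]}

```bash
mkdir -p pics; ls; python3 - <<'E'
from rig import status, viewer, job
import cv2
print(status.sense())
for n in("side","top"):
    im=viewer.grab_frame(n); cv2.imwrite(f"pics/{n}0.png",im[:,:,::-1]); print(n,viewer.camera_params(n))
E
```

```text
pics
{'clock': 0.0, 'qpos': array([-1.27041426e+00,  3.53654311e-01,  1.63414138e+00,  3.20630031e-07,
        1.15520672e+00, -2.35811980e-03]), 'qvel': array([ 8.65167451e-05, -1.49897778e-03,  1.29146817e-03,  3.34619898e-04,
        1.05879126e-03,  1.03349855e-04]), 'joint_efforts': array([ 9.32793409e-04, -6.05244184e+01, -3.42058110e+01, -1.93780642e-05,
        9.12817020e-03, -3.47096329e-05]), 'eef_pos': array([ 186.22684087, -596.13717489,  252.55471446]), 'tcp_rot': array([-3.14158904e+00,  1.40975327e-03, -1.26805626e+00]), 'contact_force': array([0.26307036, 0.8288109 , 0.21502195]), 'wrist_torque': array([0.01241865, 0.00443514, 0.02189927]), 'opening': 1.001495128712321}
side {'intrinsics': array([[365.82737157,   0.        , 319.02461902],
       [  0.        , 365.82737157, 201.25940802],
       [  0.        ,   0.        ,   1.        ]]), 'xyz': array([429.20503512, 502.82858856, 530.00535901]), 'orientation': array([-2.31835646, -0.0125733 , -3.0204891 ])}
top {'intrinsics': array([[363.05846528,   0.        , 315.88430964],
       [  0.        , 363.05846528, 196.48060664],
       [  0.        ,   0.        ,   1.        ]]), 'xyz': array([311.13862679,   4.32368167, 856.08149198]), 'orientation': array([-2.933631  , -0.00505257, -1.61430478])}
```

View pics/side0.png

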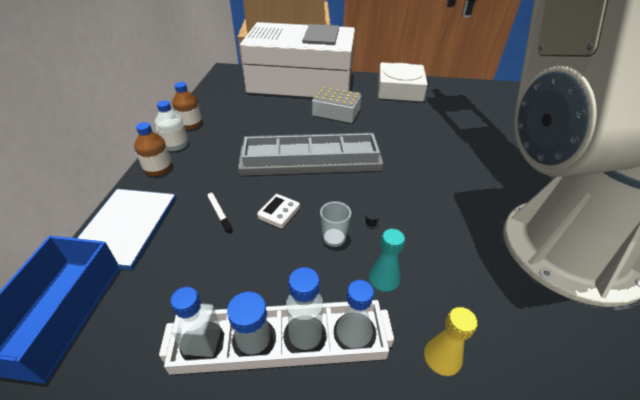

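View pics/top0.png

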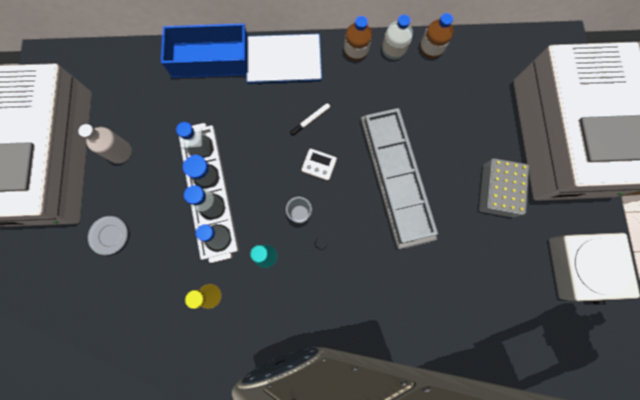

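```bash
cat > h.py <<'E'
import numpy as np, cv2
from scipy.spatial.transform import Rotation as R
from rig import status, viewer, job
class Cam:
    def __init__(s,n):
        p=viewer.camera_params(n); s.K=p["intrinsics"]; s.t=p["xyz"]; s.R=R.from_euler("xyz",p["orientation"]).as_matrix()
    def proj(s,P):
        P=np.atleast_2d(P); c=(P-s.t)@s.R; q=c@s.K.T; return q[:,:2]/q[:,2:]
    def ray(s,uv):
        uv=np.atleast_2d(uv); d=np.c_[uv,np.ones(len(uv))]@np.linalg.inv(s.K).T@s.R.T; return d
    def at(s,uv,z):
        d=s.ray(uv); return s.t+d*((z-s.t[2])/d[:,2])[:,None]
C={n:Cam(n) for n in("side","top")}
E
python3 - <<'E'
from h import *
import pickle
out={}
for n in("side","top"):
    im=viewer.grab_frame(n); out[n]=im
    for l in("flask","tall","jar","square","rack","tray","mat_flask"):
        r=viewer.cut_out(l,n); out[n,l]=r
        print(n,l,[(round(d["p"],2),[int(v) for v in d["extent"]]) for d in r][:6])
pickle.dump(out,open("d0.pkl","wb"))
cv2.imwrite("pics/crop_side.png",cv2.resize(out["side"][220:380,150:480],None,fx=2.4,fy=2.4,interpolation=cv2.INTER_CUBIC)[:,:,::-1])
t=np.hstack([out["top"][100:290,150:270],out["top"][90:280,340:460]])
cv2.imwrite("pics/crop_top.png",cv2.resize(t,None,fx=3.1,fy=3.1,interpolation=cv2.INTER_CUBIC)[:,:,::-1])
E
```

```text
side flask [(0.79, [423, 309, 55, 70]), (0.72, [337, 280, 36, 70]), (0.68, [367, 228, 38, 63]), (0.58, [238, 134, 143, 38])]
side tall [(0.76, [286, 269, 33, 78])]
side jar [(0.69, [225, 289, 43, 65])]
side square [(0.91, [172, 288, 47, 70]), (0.24, [333, 318, 41, 32])]
side rack [(0.7, [156, 298, 239, 76])]
side tray [(0.72, [237, 132, 144, 40])]
side mat_flask [(0.72, [333, 321, 42, 26])]
top flask [(0.91, [251, 244, 24, 21]), (0.76, [187, 285, 33, 22]), (0.71, [196, 226, 30, 23])]
top tall [(0.26, [206, 221, 25, 31])]
top jar [(0.87, [182, 154, 31, 32])]
top square [(0.8, [176, 122, 31, 31])]
top rack [(0.58, [182, 125, 57, 140])]
top tray [(0.76, [359, 112, 79, 136])]
top mat_flask [(0.42, [204, 239, 26, 14])]
```

View pics/crop_side.png

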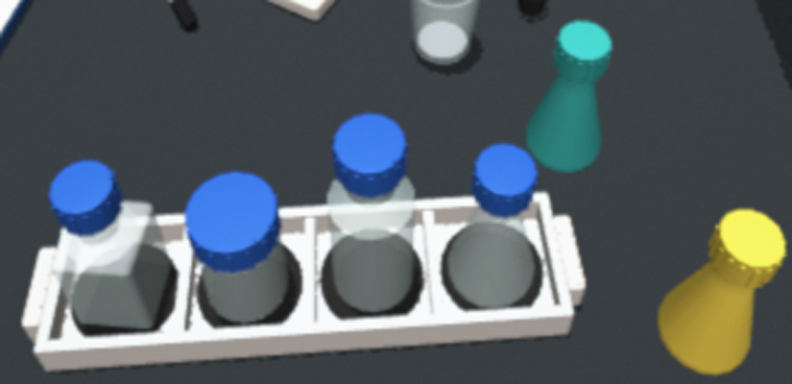

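View pics/crop_top.png

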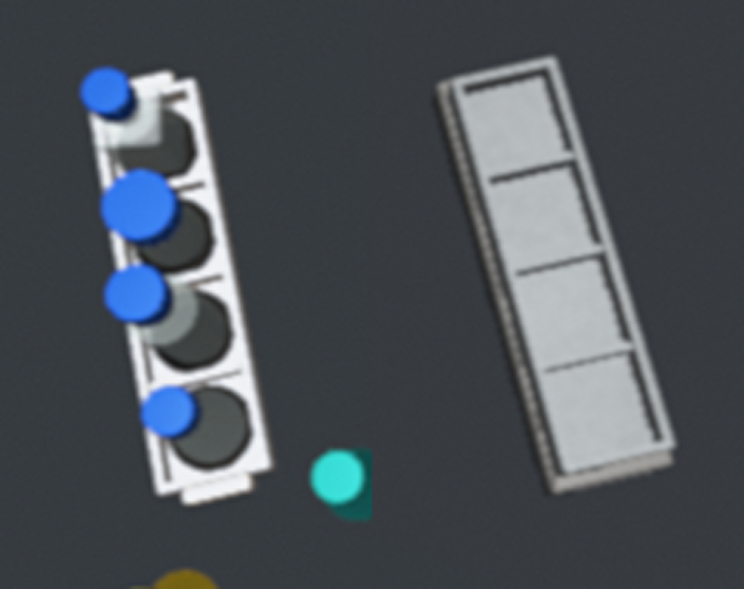

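```bash
cat > fit.py <<'E'
from h import *
import pickle
from scipy.optimize import least_squares
def blue(im):
    h=cv2.cvtColor(im,cv2.COLOR_RGB2HSV); return ((h[...,0]>102)&(h[...,0]<125)&(h[...,1]>150)&(h[...,2]>70)).astype(np.uint8)
CAP=dict(flask=(17,86,110),tall=(19,116,140),jar=(25.5,62,86),square=(16.5,94,118))
def caphull(c,x,y,n,base=9):
    r,a,b=CAP[n]; t=np.linspace(0,2*np.pi,48,endpoint=False)
    P=np.concatenate([np.c_[x+r*np.cos(t),y+r*np.sin(t),np.full(48,z+base)] for z in(a,b)])
    return cv2.convexHull(C[c].proj(P).astype(np.float32))[:,0]
def cen(poly):
    m=cv2.moments(poly.astype(np.float32)); return np.array([m["m10"],m["m01"]])/m["m00"],m["m00"]
def comps(im,near):
    n,l,s,ce=cv2.connectedComponentsWithStats(blue(im)); 
    o=[(np.hypot(*(ce[i]-near)),i) for i in range(1,n) if s[i,4]>60]; i=min(o)[1]; return ce[i],s[i,4]
def fitcap(obs,n,x0,base=9):
    f=lambda p:np.concatenate([cen(caphull(c,p[0],p[1],n,base))[0]-o for c,o in obs.items()])
    r=least_squares(f,x0); return r.x,f(r.x)
E
python3 - <<'E'
from fit import *
d=pickle.load(open("d0.pkl","rb"))
seeds=dict(flask=((360,294),(205,232)),tall=((304,283),(194,195)),jar=((247,311),(194,166)),square=((186,301),(185,130)))
pos={}
for n,(s,t) in seeds.items():
    obs={}
    for c,q in(("side",s),("top",t)): 
        obs[c],a=comps(d[c],np.array(q)); 
    p0=C["side"].at(obs["side"],CAP[n][2])[0,:2]
    p,r=fitcap(obs,n,p0); pos[n]=p
    ind=[fitcap({c:o},n,p)[0].round(1) for c,o in obs.items()]
    ar=[(round(cen(caphull(c,*p,n))[1]),comps(d[c],o)[1]) for c,o in obs.items()]
    print(n,p.round(1),r.round(2),ind,ar)
pickle.dump(pos,open("pos.pkl","wb"))
L=list(pos.values()); 
for a,b in zip(L,L[1:]): print(np.hypot(*(b-a)),np.arctan2(*(b-a)[::-1]))
# tray init from top crop
f=lambda cx,cy:(340+(cx-372)/3.1,90+cy/3.1)
uv=np.array([f(*q) for q in((455,83),(557,58),(675,447),(557,475))])
P=C["top"].at(uv,50); print(P.round(0),np.hypot(*(P[0]-P[1])[:2]),np.hypot(*(P[0]-P[3])[:2]),np.hypot(*(P[1]-P[2])[:2]))
E
```

```text
flask [402.8 224. ] [ 0.23  0.69  0.9  -0.16] [array([403.1, 223. ]), array([402.5, 225.9])] [(702, np.int32(643)), (274, np.int32(231))]
tall [476.4 237.6] [-0.22  0.52  1.29  0.14] [array([476.3, 236.8]), array([476.8, 240.3])] [(924, np.int32(867)), (358, np.int32(320))]
jar [552.7 254.8] [-0.49  0.61  1.   -0.03] [array([552.2, 253.8]), array([552.7, 257. ])] [(1385, np.int32(1288)), (510, np.int32(465))]
square [625.6 269. ] [-0.54  0.57  1.63  0.7 ] [array([625.3, 268.1]), array([627.4, 272.5])] [(777, np.int32(709)), (260, np.int32(216))]
74.90373098033575 0.18278420473153745
78.13428513875664 0.22099658684840873
74.35241314263199 0.19213438543157385
[[ 670. -137.   50.]
 [ 687. -217.   50.]
 [ 384. -274.   50.]
 [ 367. -188.   50.]] 82.13220892641749 306.363719376687 308.56668340991877
```

```bash
cat > tr.py <<'E'
from fit import *
d=pickle.load(open("d0.pkl","rb"))
def frame(p,P):
    c,s=np.cos(p[2]),np.sin(p[2]); P=np.asarray(P,float); return np.c_[p[0]+c*P[:,0]-s*P[:,1],p[1]+s*P[:,0]+c*P[:,1],P[:,2]]
def rect(hx,hy,z,cx=0): return np.array([[cx+hx,hy,z],[cx+hx,-hy,z],[cx-hx,-hy,z],[cx-hx,hy,z]])
def wire(im,cam,p,topz,floor,roi,k,hx=155,hy=41):
    u0,v0,w,h=roi; o=cv2.resize(im[v0:v0+h,u0:u0+w],None,fx=k,fy=k,interpolation=cv2.INTER_CUBIC).copy()
    def dr(P,col): 
        q=((C[cam].proj(frame(p,P))-[u0,v0]+.5)*k-.5); cv2.polylines(o,[np.round(q*8).astype(int)],True,col,1,cv2.LINE_AA,3)
    dr(rect(hx,hy,topz),(255,0,0))
    for cx in(-114,-38,38,114): dr(rect(35,35,topz,cx),(255,255,0)); dr(rect(35,35,floor,cx),(0,255,0))
    return o
E
python3 - <<'E'
from tr import *
p=np.array([527.,-204.,.185])
# refine: maximise gradient along red outline + inner top edges, over both cams
g={}
for c in C:
    G=cv2.GaussianBlur(cv2.cvtColor(d[c],cv2.COLOR_RGB2GRAY).astype(np.float32),(0,0),1.0)
    g[c]=(cv2.Sobel(G,cv2.CV_32F,1,0),cv2.Sobel(G,cv2.CV_32F,0,1))
from scipy.ndimage import map_coordinates
from scipy.optimize import minimize
def score(p,cams):
    s=0
    for c in cams:
        for P in [rect(155,41,50)]+[rect(35,35,50,cx) for cx in(-114,-38,38,114)]:
            for a,b in zip(P,np.roll(P,-1,0)):
                q=C[c].proj(frame(p,a+(b-a)*np.linspace(.08,.92,30)[:,None])); t=q[-1]-q[0]; n=np.array([-t[1],t[0]])/np.hypot(*t)
                v=sum(map_coordinates(g[c][i],[q[:,1],q[:,0]],order=1)*n[i] for i in(0,1)); s-=abs(v.mean())
    return s
for cams in(["top"],["side"],["top","side"]):
    best=min((minimize(lambda z:score([p[0]+z[0]+a,p[1]+z[1]+b,p[2]+z[2]/150],cams),[0,0,0],method="Nelder-Mead",options=dict(initial_simplex=[[0,0,0],[3,0,0],[0,3,0],[0,0,3]])).__dict__ if 0 else (lambda r:(r.fun,tuple(np.array([p[0]+r.x[0]+a,p[1]+r.x[1]+b,p[2]+r.x[2]/150]))))(minimize(lambda z:score([p[0]+z[0]+a,p[1]+z[1]+b,p[2]+z[2]/150],cams),[0,0,0],method="Nelder-Mead",options=dict(initial_simplex=[[0,0,0],[3,0,0],[0,3,0],[0,0,3]]))) for a in(-5,0,5) for b in(-5,0,5)))
    print(cams,best[0],np.round(best[1],3))
pb=best[1]; pickle.dump(pb,open("tray.pkl","wb"))
cv2.imwrite("pics/wt.png",wire(d["top"],"top",pb,50,30,(345,95,110,170),3.5)[:,:,::-1])
cv2.imwrite("pics/ws.png",wire(d["side"],"side",pb,50,30,(225,120,170,65),4.5)[:,:,::-1])
print(frame(pb,[[x,0,30] for x in(-114,-38,38,114)]).round(1))
E
```

```text
['top'] -3159.2309996317044 [ 5.21653e+02 -1.97533e+02  1.92000e-01]
['side'] -2524.4459560361884 [ 5.29338e+02 -1.99254e+02  1.92000e-01]
['top', 'side'] -5321.671027796307 [ 5.28605e+02 -1.96353e+02  1.92000e-01]
[[ 416.7 -218.1   30. ]
 [ 491.3 -203.6   30. ]
 [ 565.9 -189.1   30. ]
 [ 640.5 -174.6   30. ]]
```

```bash
python3 - <<'E'
import cv2,numpy as np
a=cv2.imread("pics/wt.png");b=cv2.imread("pics/ws.png");print(a.shape,b.shape)
E
```

```text
(595, 385, 3) (292, 765, 3)
```

View pics/wt.png

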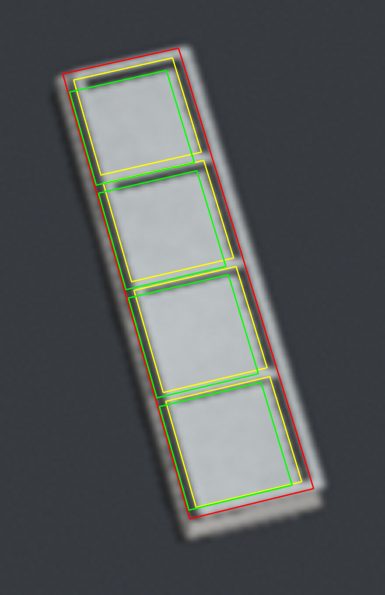

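View pics/ws.png

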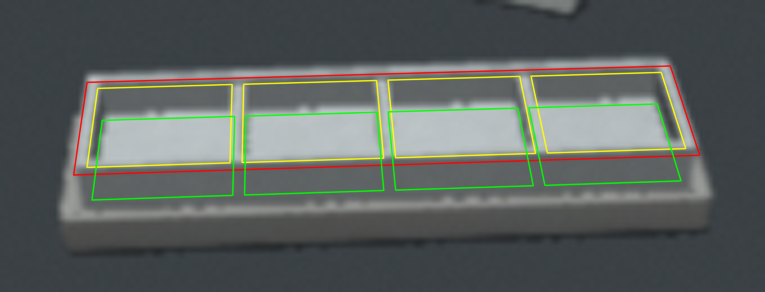

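```bash
python3 - <<'E'
from tr import *
a=d["top"][100:255,350:445]; cv2.imwrite("pics/rt.png",cv2.resize(a[70:],None,fx=7,fy=7,interpolation=cv2.INTER_CUBIC)[:,:,::-1])
b=d["side"][125:180,230:390]; cv2.imwrite("pics/rs.png",cv2.resize(b,None,fx=5,fy=5,interpolation=cv2.INTER_CUBIC)[:,:,::-1])
E
```

```text
(no output)
```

View pics/rt.png

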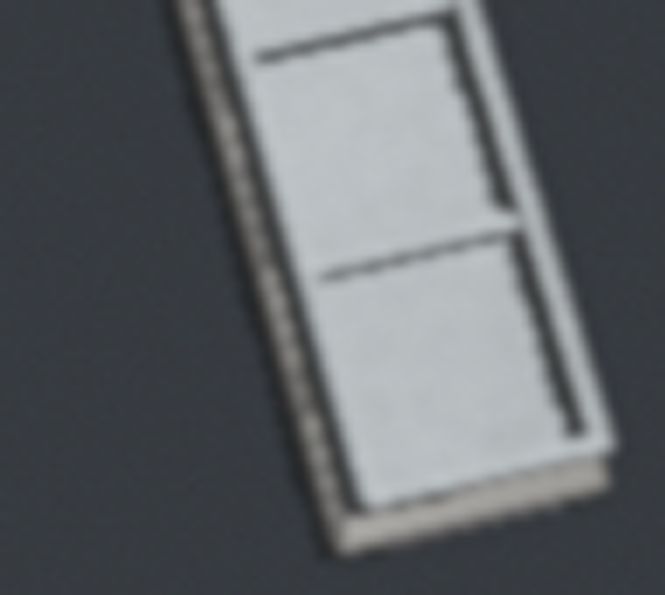

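View pics/rs.png

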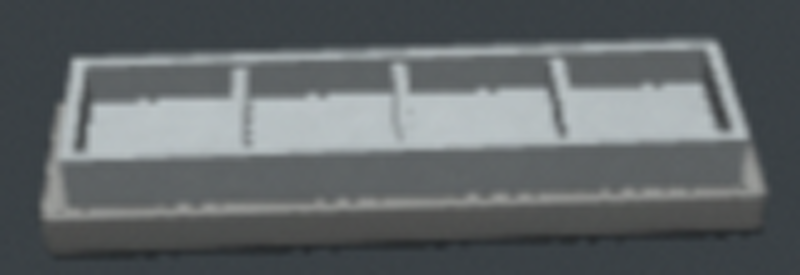

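```bash
python3 - <<'E'
from tr import *
T=np.array([[365,115.6],[399,107.8],[437,233.6],[400.8,242.8]])
S0=np.array([[74,58],[62,160],[748,140],[716,41]]); S=S0/5-.4+[230,125]
M=rect(155,41,50) # +x+y, +x-y, -x-y, -x+y
# side view: camera at +y looking -y; right in image = toward robot(-x). far-left=(+x,-y), near-left=(+x,+y)
MS=M[[1,0,3,2]]
def f(p,c): 
    o=[]
    if "t" in c:o.append((C["top"].proj(frame(p,M))-T).ravel())
    if "s" in c:o.append((C["side"].proj(frame(p,MS))-S).ravel())
    return np.concatenate(o)
for c in("t","s","ts"):
    r=least_squares(f,[527,-204,.185],args=(c,),x_scale=[1,1,.01]); print(c,r.x.round(3),r.fun.round(1))
pb=r.x; pickle.dump(pb,open("tray.pkl","wb"))
print(frame(pb,[[x,0,30] for x in(-114,-38,38,114)]).round(1))
cv2.imwrite("pics/wt2.png",wire(d["top"],"top",pb,50,30,(345,95,110,170),3.5)[:,:,::-1])
cv2.imwrite("pics/ws2.png",wire(d["side"],"side",pb,50,30,(225,120,170,65),4.5)[:,:,::-1])
# square yaw later; interior obstacles
E
```

```text
t [ 5.28877e+02 -2.02762e+02  1.87000e-01] [ 0.4 -0.3 -0.5  0.2 -0.3  0.4  0.4 -0.3]
s [ 5.29391e+02 -2.02945e+02  1.91000e-01] [-0.1  0.  -0.7 -0.   0.5 -0.3  0.4 -0.1]
ts [ 5.29153e+02 -2.02789e+02  1.88000e-01] [ 0.3 -0.4 -0.6  0.1 -0.3  0.3  0.5 -0.4  0.  -0.  -0.6 -0.1  0.5 -0.1
  0.6  0. ]
[[ 417.2 -224.1   30. ]
 [ 491.8 -209.9   30. ]
 [ 566.5 -195.7   30. ]
 [ 641.1 -181.4   30. ]]
```

View pics/wt2.png

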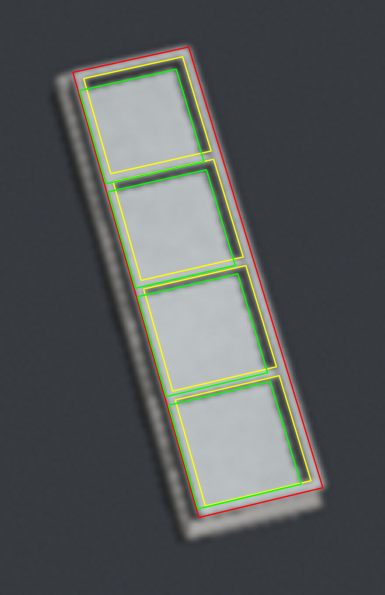

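View pics/ws2.png

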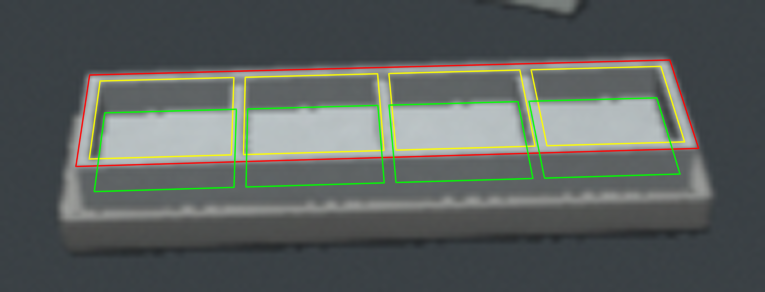

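```bash
cat > go.py <<'E'
from h import *
import sys
def go(x,y,z,yaw=-1.381):
    s=status.sense(); Rt=R.from_euler("xyz",s["tcp_rot"]); d=np.array([x,y,z])-s["eef_pos"]
    sh=Rt.inv().apply(d)/1000; rv=(Rt.inv()*R.from_euler("xyz",[np.pi,0,yaw])).as_rotvec()
    print("t",round(s["clock"],2),"pos",s["eef_pos"].round(1),"rot",s["tcp_rot"].round(3),"F",s["contact_force"].round(1),"op",round(s["opening"],3)); print("shift",sh.round(4).tolist(),"rot",rv.round(3).tolist(),"dist",np.linalg.norm(d).round(0))
if __name__=="__main__": go(*map(float,sys.argv[1:]))
E
python3 go.py 545 200 253
```

```text
t 0.9 pos [ 186.4 -596.6  253.3] rot [ 3.142 -0.    -1.268] F [ 0.2 -0.6 -0.2] op 0.998
shift [-0.6534, -0.5798, 0.0003] rot [-0.0, -0.0, 0.113] dist 874.0
```

>>> send_rows([
  [[-0.031, -0.028, 0], [0, 0, 0.11], 1],
  [[-0.062, -0.055, 0], [0, 0, 0.113], 1],
  [[-0.093, -0.083, 0], [0, 0, 0.113], 1],
  [[-0.124, -0.11, 0], [0, 0, 0.113], 1],
  [[-0.155, -0.138, 0], [0, 0, 0.113], 1],
], squeeze=40)

```text
clock: 1.32
eef_pos: [272.1, -405.8, 253.3]
tcp_rot: [-3.141, -0.0, -1.382]
contact_force: [0.8, 0.3, 0.9]
opening: 1.001
```

```bash
python3 go.py 545 200 253
```

```text
t 1.32 pos [ 272.1 -405.8  253.3] rot [-3.141 -0.    -1.382] F [0.8 0.3 0.9] op 1.001
shift [-0.5437, -0.382, 0.0003] rot [-0.0, -0.0, -0.001] dist 664.0
```

>>> send_rows([
  [[-0.54, -0.38, 0], [0, 0, 0], 1],
  [[-0.54, -0.38, 0], [0, 0, 0], 1],
  [[-0.54, -0.38, 0], [0, 0, 0], 1],
  [[-0.54, -0.38, 0], [0, 0, 0], 1],
  [[-0.54, -0.38, 0], [0, 0, 0], 1],
])

```text
clock: 1.73
eef_pos: [357.8, -215.9, 253.6]
tcp_rot: [-3.141, -0.001, -1.382]
contact_force: [1.8, 0.3, 0.1]
opening: 1.001
```

```bash
python3 go.py 545 200 253
```

```text
t 1.73 pos [ 357.8 -215.9  253.6] rot [-3.141e+00 -1.000e-03 -1.382e+00] F [1.8 0.3 0.1] op 1.001
shift [-0.3734, -0.2619, 0.0006] rot [-0.001, -0.001, -0.001] dist 456.0
```

>>> send_rows([
  [[-0.37, -0.26, 0], [0, 0, 0], 1],
  [[-0.37, -0.26, 0], [0, 0, 0], 1],
  [[-0.37, -0.26, 0], [0, 0, 0], 1],
  [[-0.37, -0.26, 0], [0, 0, 0], 1],
  [[-0.37, -0.26, 0], [0, 0, 0], 1],
])

```text
clock: 2.15
eef_pos: [443.4, -25.5, 253.8]
tcp_rot: [-3.14, -0.001, -1.382]
contact_force: [0.6, -1.4, -0.8]
opening: 1.0
```

```bash
python3 go.py 552.7 254.8 230
```

```text
t 2.15 pos [443.4 -25.5 253.8] rot [-3.140e+00 -1.000e-03 -1.382e+00] F [ 0.6 -1.4 -0.8] op 1.0
shift [-0.2549, -0.1599, 0.0238] rot [-0.002, -0.001, -0.001] dist 302.0
```

>>> send_rows([
  [[-0.255, -0.16, 0.024], [-0.002, -0.001, 0], 1],
  [[-0.255, -0.16, 0.024], [-0.002, -0.001, 0], 1],
  [[-0.255, -0.16, 0.024], [-0.002, -0.001, 0], 1],
  [[-0.255, -0.16, 0.024], [-0.002, -0.001, 0], 1],
  [[-0.255, -0.16, 0.024], [-0.002, -0.001, 0], 1],
])

```text
clock: 2.57
eef_pos: [518.6, 168.2, 237.2]
tcp_rot: [-3.141, -0.0, -1.382]
contact_force: [0.6, -1.1, -0.1]
opening: 1.006
```

```bash
python3 go.py 552.7 254.8 230
```

```text
t 2.57 pos [518.6 168.2 237.2] rot [-3.141 -0.    -1.382] F [ 0.6 -1.1 -0.1] op 1.006
shift [-0.0786, -0.0498, 0.0072] rot [-0.0, -0.0, -0.001] dist 93.0
```

>>> send_rows([
  [[-0.033, -0.021, 0.003], [0, 0, 0], 1],
  [[-0.06, -0.038, 0.006], [0, 0, 0], 1],
  [[-0.0786, -0.0498, 0.007], [0, 0, 0], 1],
  [[-0.0786, -0.0498, 0.007], [0, 0, 0], 1],
  [[-0.0786, -0.0498, 0.007], [0, 0, 0], 1],
])

```text
clock: 2.98
eef_pos: [552.6, 255.7, 229.8]
tcp_rot: [3.141, -0.001, -1.38]
contact_force: [-0.9, 0.5, 0.3]
opening: 1.003
```

```bash
python3 go.py 552.7 254.8 88; python3 - <<'E'
from h import *
for n in C: cv2.imwrite(f"pics/{n}1.png",viewer.grab_frame(n)[:,:,::-1])
E
```

```text
t 2.98 pos [552.6 255.7 229.8] rot [ 3.141e+00 -1.000e-03 -1.380e+00] F [-0.9  0.5  0.3] op 1.003
shift [0.0008, 0.0, 0.1418] rot [0.0, -0.001, 0.001] dist 142.0
```

View pics/side1.png

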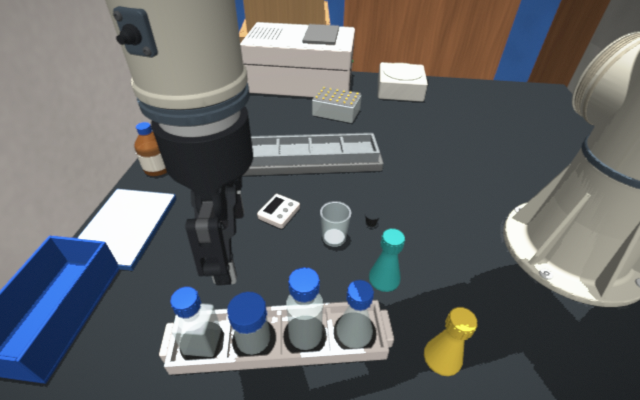

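>>> send_rows([
  [[0.001, 0, 0.025], [0, 0, 0], 1],
  [[0.001, 0, 0.055], [0, 0, 0], 1],
  [[0.001, 0, 0.085], [0, 0, 0], 1],
  [[0.001, 0, 0.1], [0, 0, 0], 1],
  [[0.001, 0, 0.1], [0, 0, 0], 1],
])

```text
clock: 3.5
eef_pos: [550.0, 250.6, 126.9]
tcp_rot: [3.135, -0.002, -1.383]
contact_force: [-0.8, 1.5, -0.2]
opening: 0.999
```

```bash
python3 go.py 552.7 254.8 88; python3 - <<'E'
from h import *
im=viewer.grab_frame("side"); cv2.imwrite("pics/s2.png",cv2.resize(im[160:390,120:420],None,fx=2.5,fy=2.5)[:,:,::-1])
E
```

```text
t 3.5 pos [550.  250.6 126.9] rot [ 3.135e+00 -2.000e-03 -1.383e+00] F [-0.8  1.5 -0.2] op 0.999
shift [-0.0037, -0.0037, 0.0388] rot [0.006, -0.002, -0.002] dist 39.0
```

View pics/s2.png

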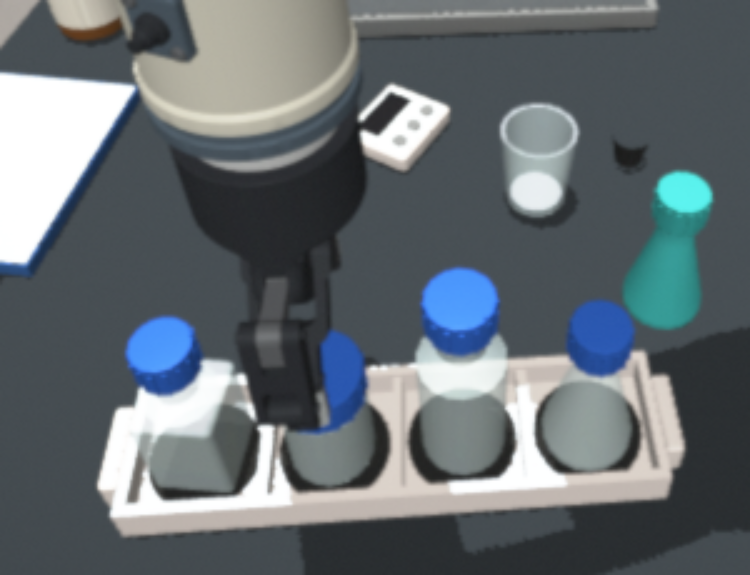

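```bash
python3 go.py 552.7 254.8 88; python3 - <<'E'
from h import *
s=status.sense();Rt=R.from_euler("xyz",s["tcp_rot"])
for l in([-.0425,0,.009],[.0425,0,.009],[-.0425,0,.022]):
    P=s["eef_pos"]+Rt.apply(l)*1000; q=C["side"].proj(P)[0]; print(P.round(0),(q-[120,160])*2.5)
E
```

```text
t 3.55 pos [551.2 251.3 129. ] rot [ 3.138e+00 -2.000e-03 -1.383e+00] F [ 0.2 -0.5  0.7] op 1.0
shift [-0.0032, -0.0023, 0.0409] rot [0.004, -0.002, -0.002] dist 41.0
[543. 293. 120.] [304.62769495 412.21829292]
[559. 210. 120.] [318.12832055 268.95089821]
[543. 293. 107.] [308.18760719 425.48679723]
```

>>> send_rows([
  [[-0.003, -0.002, 0.002], [0.004, -0.002, 0], 1],
  [[-0.003, -0.002, 0.014], [0.004, -0.002, 0], 1],
  [[-0.003, -0.002, 0.028], [0.004, -0.002, 0], 1],
  [[-0.003, -0.002, 0.041], [0.004, -0.002, 0], 1],
  [[-0.003, -0.002, 0.041], [0.004, -0.002, 0], 1],
])

```text
clock: 3.97
eef_pos: [551.3, 254.0, 85.9]
tcp_rot: [3.139, -0.0, -1.383]
contact_force: [-0.8, 0.1, 0.4]
opening: 1.001
```

```bash
python3 go.py 552.7 254.8 88
```

```text
t 3.97 pos [551.3 254.   85.9] rot [ 3.139 -0.    -1.383] F [-0.8  0.1  0.4] op 1.001
shift [-0.0006, -0.0015, -0.0021] rot [0.002, -0.0, -0.002] dist 3.0
```

>>> send_rows([
  [[-0.0006, -0.0015, -0.002], [0.002, 0, 0], 1],
  [[-0.0006, -0.0015, -0.002], [0.002, 0, 0], -1],
  [[-0.0006, -0.0015, -0.002], [0.002, 0, 0], -1],
  [[-0.0006, -0.0015, -0.002], [0.002, 0, 0], -1],
  [[-0.0006, -0.0015, -0.002], [0.002, 0, 0], -1],
], squeeze=45)

```text
clock: 4.38
eef_pos: [553.2, 255.1, 88.9]
tcp_rot: [-3.14, 0.0, -1.383]
contact_force: [-1.0, -0.5, 4.8]
opening: 0.584
```

>>> send_rows([
  [[0, 0, 0], [0, 0, 0], -1],
  [[0, 0, 0], [0, 0, 0], -1],
  [[0, 0, 0], [0, 0, 0], -1],
  [[0, 0, 0], [0, 0, 0], -1],
  [[0, 0, 0], [0, 0, 0], -1],
])

```text
clock: 4.8
eef_pos: [553.3, 255.1, 88.9]
tcp_rot: [-3.14, 0.0, -1.383]
contact_force: [0.4, -0.2, 1.8]
opening: 0.583
```

```bash
python3 go.py 552.7 254.8 88;python3 - <<'E'
from h import *
im=viewer.grab_frame("side"); cv2.imwrite("pics/s3.png",cv2.resize(im[160:390,120:420],None,fx=2.5,fy=2.5)[:,:,::-1])
E
```

```text
t 4.8 pos [553.3 255.1  88.9] rot [-3.14   0.    -1.383] F [ 0.4 -0.2  1.8] op 0.583
shift [0.0002, 0.0006, 0.0009] rot [-0.001, 0.0, -0.002] dist 1.0
```

View pics/s3.png

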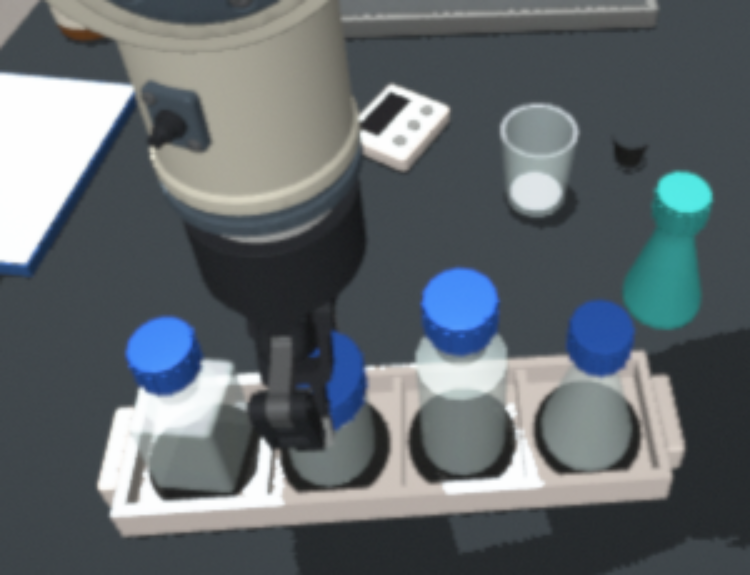

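```bash
python3 - <<'E'
from h import *
s=status.sense();Rt=R.from_euler("xyz",s["tcp_rot"])
for a in(25,45):
  for b in(-11,0,11):
    P=s["eef_pos"]+Rt.apply([-a,b,14]); print(a,b,((C["side"].proj(P)[0]-[120,160])*2.5).round(0))
im=viewer.grab_frame("top"); cv2.imwrite("pics/t3.png",cv2.resize(im[80:280,130:300],None,fx=3,fy=3)[:,:,::-1])
E
```

```text
25 -11 [292. 432.]
25 0 [313. 431.]
25 11 [334. 429.]
45 -11 [288. 469.]
45 0 [310. 467.]
45 11 [331. 466.]
```

View pics/t3.png

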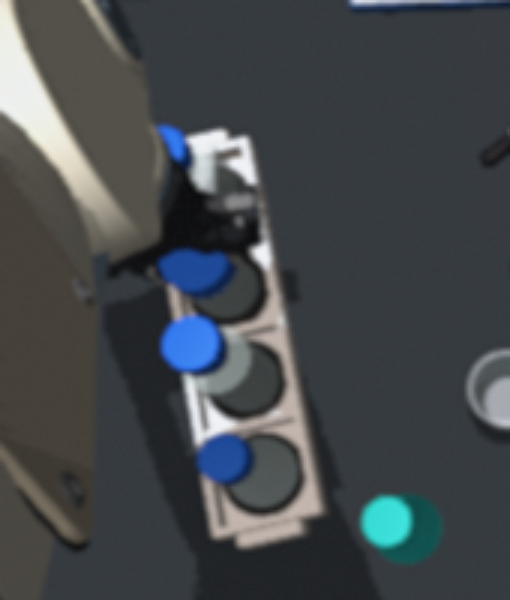

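```bash
python3 - <<'E'
from h import *
s=status.sense();Rt=R.from_euler("xyz",s["tcp_rot"])
for a in(26,45):
 for z in(-15,14):
  for b in(-11,0,11):
    P=s["eef_pos"]+Rt.apply([a,b,z]); print(a,z,b,((C["top"].proj(P)[0]-[130,80])*3).round(0))
im=viewer.grab_frame("top"); cv2.imwrite("pics/t4.png",cv2.resize(im[120:200,150:240],None,fx=8,fy=7.4,interpolation=cv2.INTER_CUBIC)[:,:,::-1])
im=viewer.grab_frame("side"); cv2.imwrite("pics/s4.png",cv2.resize(im[270:350,200:300],None,fx=7.5,fy=7.4,interpolation=cv2.INTER_CUBIC)[:,:,::-1])
E
```

```text
26 -15 -11 [222. 229.]
26 -15 0 [225. 243.]
26 -15 11 [227. 257.]
26 14 -11 [234. 241.]
26 14 0 [236. 254.]
26 14 11 [239. 268.]
45 -15 -11 [248. 223.]
45 -15 0 [251. 237.]
45 -15 11 [253. 251.]
45 14 -11 [259. 235.]
45 14 0 [261. 249.]
45 14 11 [264. 263.]
```

View pics/t4.png

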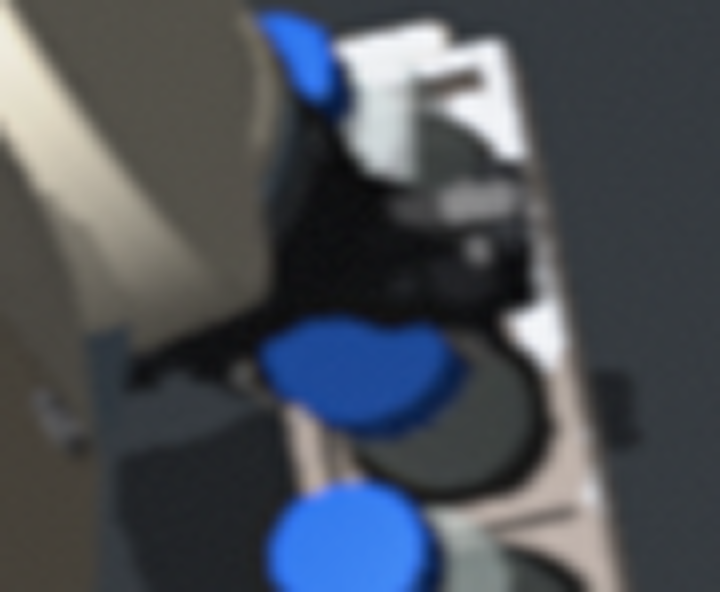

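View pics/s4.png

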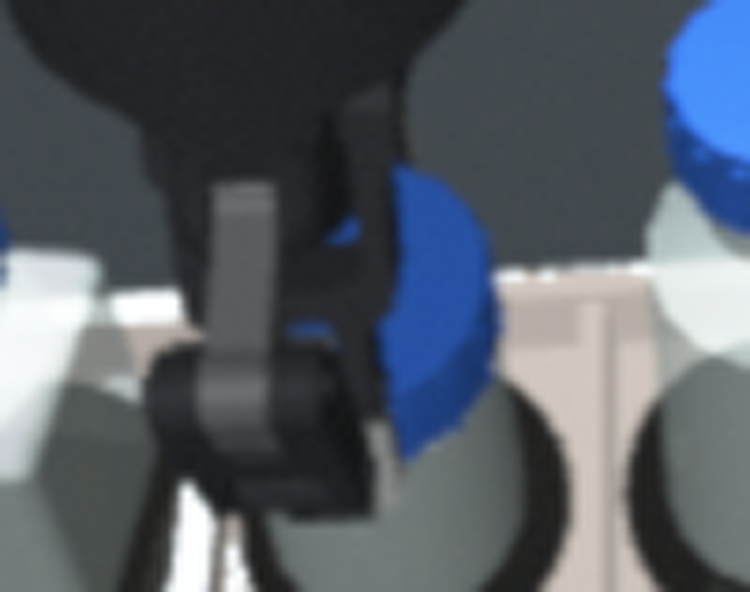

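>>> send_rows([
  [[0, 0, -0.006], [0, 0, 0], -1],
  [[0, 0, -0.02], [0, 0, 0], -1],
  [[0, 0, -0.04], [0, 0, 0], -1],
  [[0, 0, -0.06], [0, 0, 0], -1],
  [[0, 0, -0.08], [0, 0, 0], -1],
])

```text
clock: 5.42
eef_pos: [552.9, 254.9, 169.8]
tcp_rot: [-3.141, -0.0, -1.383]
contact_force: [0.1, -0.5, -2.3]
opening: 0.587
```

```bash
python3 go.py 553.3 255 219; python3 - <<'E'
from h import *
im=viewer.grab_frame("side"); cv2.imwrite("pics/s5.png",im[:,:,::-1])
E
```

```text
t 5.42 pos [552.9 254.9 169.8] rot [-3.141 -0.    -1.383] F [ 0.1 -0.5 -2.3] op 0.587
shift [0.0, -0.0005, -0.0492] rot [-0.001, -0.0, -0.002] dist 49.0
```

View pics/s5.png

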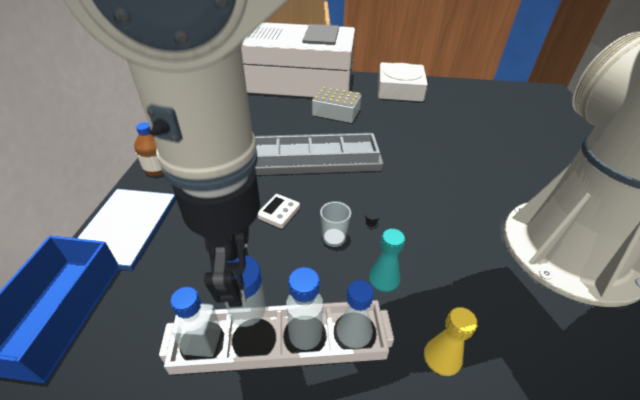

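>>> send_rows([
  [[0, 0, -0.018], [0, 0, 0], -1],
  [[0.006, 0.002, -0.033], [0, 0, 0], -1],
  [[0.022, 0.007, -0.045], [0, 0, 0], -1],
  [[0.045, 0.015, -0.05], [0, 0, 0], -1],
  [[0.072, 0.024, -0.05], [0, 0, 0], -1],
])

```text
clock: 5.88
eef_pos: [545.1, 180.8, 225.3]
tcp_rot: [-3.133, 0.002, -1.381]
contact_force: [0.3, 0.4, -0.7]
opening: 0.585
```

```bash
python3 go.py 491.8 -209.9 219
```

```text
t 5.88 pos [545.1 180.8 225.3] rot [-3.133e+00  2.000e-03 -1.381e+00] F [ 0.3  0.4 -0.7] op 0.585
shift [0.3737, 0.1259, 0.0045] rot [-0.009, 0.002, -0.0] dist 394.0
```

>>> send_rows([
  [[0.028, 0.009, 0.002], [-0.005, 0.001, 0], -1],
  [[0.057, 0.019, 0.004], [-0.009, 0.002, 0], -1],
  [[0.087, 0.029, 0.004], [-0.009, 0.002, 0], -1],
  [[0.117, 0.039, 0.004], [-0.009, 0.002, 0], -1],
  [[0.147, 0.049, 0.004], [-0.009, 0.002, 0], -1],
])

```text
clock: 6.3
eef_pos: [524.0, 25.9, 220.5]
tcp_rot: [3.141, -0.0, -1.381]
contact_force: [0.8, -0.7, -1.8]
opening: 0.581
```

```bash
python3 go.py 491.8 -209.9 219
```

```text
t 6.3 pos [524.   25.9 220.5] rot [ 3.141 -0.    -1.381] F [ 0.8 -0.7 -1.8] op 0.581
shift [0.2255, 0.0761, 0.0015] rot [0.0, -0.0, -0.0] dist 238.0
```

>>> send_rows([
  [[0.03, 0.01, 0], [0, 0, 0], -1],
  [[0.06, 0.02, 0.001], [0, 0, 0], -1],
  [[0.09, 0.03, 0.001], [0, 0, 0], -1],
  [[0.12, 0.04, 0.001], [0, 0, 0], -1],
  [[0.145, 0.049, 0.001], [0, 0, 0], -1],
])

```text
clock: 6.72
eef_pos: [502.7, -127.7, 219.5]
tcp_rot: [3.141, -0.001, -1.382]
contact_force: [1.0, -0.5, -0.8]
opening: 0.585
```

```bash
python3 go.py 491.8 -209.9 219
```

```text
t 6.72 pos [ 502.7 -127.7  219.5] rot [ 3.141e+00 -1.000e-03 -1.382e+00] F [ 1.  -0.5 -0.8] op 0.585
shift [0.0787, 0.0261, 0.0005] rot [0.0, -0.001, -0.001] dist 83.0
```

>>> send_rows([
  [[0.024, 0.008, 0], [0, 0, 0], -1],
  [[0.046, 0.015, 0], [0, 0, 0], -1],
  [[0.064, 0.021, 0], [0, 0, 0], -1],
  [[0.075, 0.025, 0], [0, 0, 0], -1],
  [[0.0787, 0.0261, 0], [0, 0, 0], -1],
])

```text
clock: 7.13
eef_pos: [491.4, -211.3, 219.4]
tcp_rot: [3.141, -0.001, -1.383]
contact_force: [-0.4, 0.6, -1.9]
opening: 0.584
```

```bash
python3 go.py 491.8 -209.9 125; python3 - <<'E'
from h import *
im=viewer.grab_frame("side"); cv2.imwrite("pics/s6.png",cv2.resize(im[60:200,200:400],None,fx=4,fy=4)[:,:,::-1])
im=viewer.grab_frame("top"); cv2.imwrite("pics/t6.png",cv2.resize(im[80:280,320:480],None,fx=3,fy=3)[:,:,::-1])
E
```

```text
t 7.13 pos [ 491.4 -211.3  219.4] rot [ 3.141e+00 -1.000e-03 -1.383e+00] F [-0.4  0.6 -1.9] op 0.584
shift [-0.0013, -0.0007, 0.0944] rot [0.001, -0.001, -0.002] dist 94.0
```

View pics/s6.png

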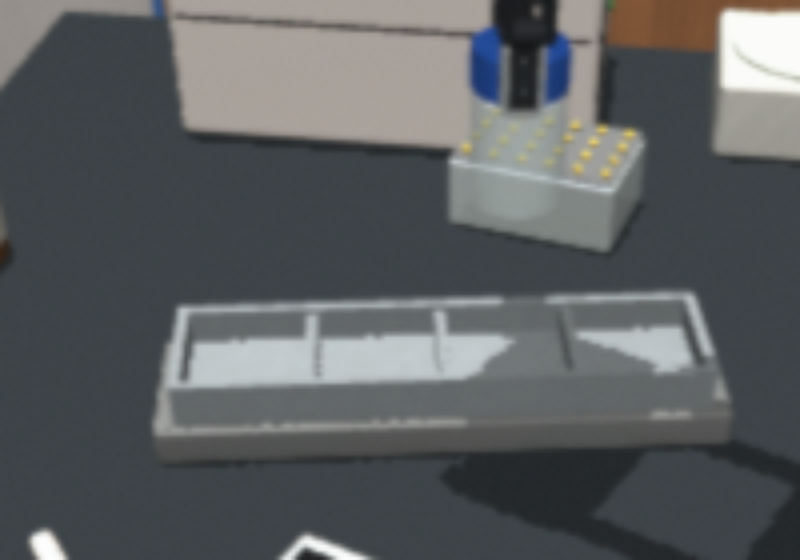

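View pics/t6.png

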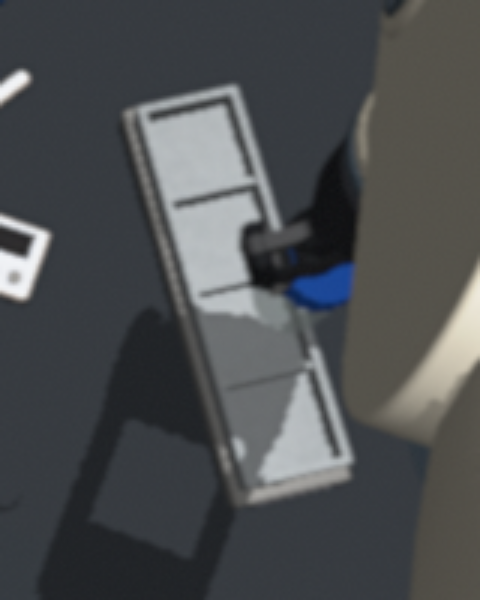

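```bash
python3 - <<'E'
from fit import *
h=caphull("side",491.4,-211.3,"jar",139.5); print(((h.min(0)-[200,60])*4).round(),((h.max(0)-[200,60])*4).round())
E
```

```text
[466.  18.] [568. 107.]
```

>>> send_rows([
  [[-0.001, -0.0007, 0.01], [0.001, 0, 0], -1],
  [[-0.001, -0.0007, 0.032], [0.001, 0, 0], -1],
  [[-0.001, -0.0007, 0.058], [0.001, 0, 0], -1],
  [[-0.001, -0.0007, 0.08], [0.001, 0, 0], -1],
  [[-0.001, -0.0007, 0.092], [0.001, 0, 0], -1],
])

```text
clock: 7.65
eef_pos: [490.9, -206.9, 124.3]
tcp_rot: [3.139, 0.002, -1.381]
contact_force: [-0.6, 0.6, -0.1]
opening: 0.584
```

```bash
python3 go.py 491.8 -209.9 110
```

```text
t 7.65 pos [ 490.9 -206.9  124.3] rot [ 3.139e+00  2.000e-03 -1.381e+00] F [-0.6  0.6 -0.1] op 0.584
shift [0.0032, -0.0004, 0.0143] rot [0.002, 0.002, -0.0] dist 15.0
```

>>> send_rows([
  [[0.003, 0, 0.003], [0.002, 0.001, 0], -1],
  [[0.003, 0, 0.007], [0.002, 0.001, 0], -1],
  [[0.003, 0, 0.011], [0.002, 0.001, 0], -1],
  [[0.003, 0, 0.0135], [0.002, 0.001, 0], -1],
  [[0.003, 0, 0.0135], [0.002, 0.001, 0], -1],
])

```text
clock: 8.07
eef_pos: [491.7, -209.7, 111.0]
tcp_rot: [-3.141, 0.001, -1.381]
contact_force: [0.2, 0.2, -1.7]
opening: 0.582
```

```bash
python3 go.py 491.8 -209.9 110;python3 - <<'E'
from h import *
im=viewer.grab_frame("side"); cv2.imwrite("pics/s7.png",cv2.resize(im[60:200,200:400],None,fx=4,fy=4)[:,:,::-1])
E
```

```text
t 8.07 pos [ 491.7 -209.7  111. ] rot [-3.141e+00  1.000e-03 -1.381e+00] F [ 0.2  0.2 -1.7] op 0.582
shift [0.0002, -0.0001, 0.001] rot [-0.0, 0.001, -0.0] dist 1.0
```

View pics/s7.png

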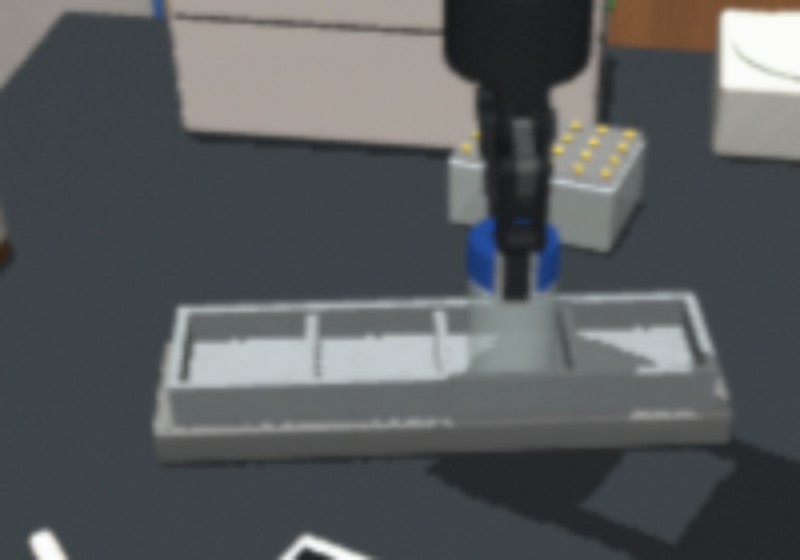

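>>> send_rows([
  [[0, 0, 0.0015], [0, 0, 0], -1],
  [[0, 0, 0.002], [0, 0, 0], -1],
  [[0, 0, 0.002], [0, 0, 0], 1],
  [[0, 0, 0.002], [0, 0, 0], 1],
  [[0, 0, 0.002], [0, 0, 0], 1],
])

```text
clock: 8.53
eef_pos: [491.8, -209.8, 109.4]
tcp_rot: [-3.141, 0.0, -1.381]
contact_force: [0.5, 0.1, -0.2]
opening: 0.973
```

```bash
python3 go.py 491.8 -209.9 220;python3 - <<'E'
from h import *
im=viewer.grab_frame("side"); cv2.imwrite("pics/s8.png",cv2.resize(im[60:200,200:400],None,fx=4,fy=4)[:,:,::-1])
E
```

```text
t 8.53 pos [ 491.8 -209.8  109.4] rot [-3.141  0.    -1.381] F [ 0.5  0.1 -0.2] op 0.973
shift [0.0, -0.0001, -0.1106] rot [-0.001, 0.0, -0.0] dist 111.0
```

View pics/s8.png

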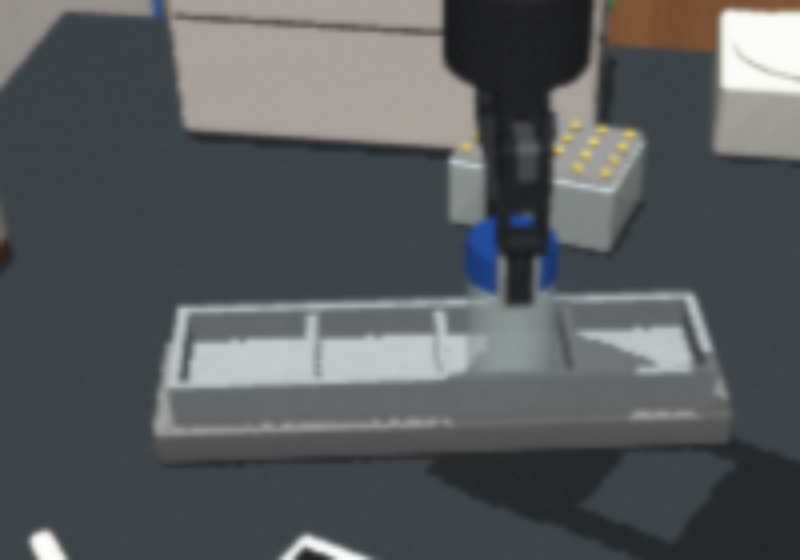

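Released and standing. I lift straight up, then go for the tall bottle.

>>> send_rows([
  [[0, 0, -0.012], [0, 0, 0], 1],
  [[0, 0, -0.04], [0, 0, 0], 1],
  [[0, 0, -0.08], [0, 0, 0], 1],
  [[0, 0, -0.12], [0, 0, 0], 1],
  [[0, 0, -0.14], [0, 0, 0], 1],
])

```text
clock: 9.0
eef_pos: [493.0, -210.5, 253.9]
tcp_rot: [-3.137, -0.002, -1.381]
contact_force: [1.1, -0.4, 0.9]
opening: 1.002
```

```bash
python3 go.py 476.4 237.6 250;python3 - <<'E'
from fit import *
im=viewer.grab_frame("side"); ce,a=comps(im,np.array([330,125])); print(ce,a,fitcap({"side":ce},"jar",[491,-210],30)[0])
E
```

```text
t 9.0 pos [ 493.  -210.5  253.9] rot [-3.137e+00 -2.000e-03 -1.381e+00] F [ 1.1 -0.4  0.9] op 1.002
shift [-0.4433, -0.0681, 0.0032] rot [-0.005, -0.002, -0.0] dist 448.0
[327.35026738 123.30748663] 374 [ 491.90773464 -210.17051934]
```

>>> send_rows([
  [[-0.443, -0.068, 0.003], [0, 0, 0], 1],
  [[-0.443, -0.068, 0.003], [0, 0, 0], 1],
  [[-0.443, -0.068, 0.003], [0, 0, 0], 1],
  [[-0.443, -0.068, 0.003], [0, 0, 0], 1],
  [[-0.443, -0.068, 0.003], [0, 0, 0], 1],
])

```text
clock: 9.47
eef_pos: [484.6, -0.1, 250.5]
tcp_rot: [-3.133, -0.005, -1.382]
contact_force: [0.8, -0.1, 0.2]
opening: 0.999
```

```bash
python3 go.py 476.4 237.6 250
```

```text
t 9.47 pos [ 4.846e+02 -1.000e-01  2.505e+02] rot [-3.133 -0.005 -1.382] F [ 0.8 -0.1  0.2] op 0.999
shift [-0.235, -0.0366, -0.0003] rot [-0.008, -0.005, -0.001] dist 238.0
```

>>> send_rows([
  [[-0.235, -0.0366, 0], [-0.008, -0.005, 0], 1],
  [[-0.235, -0.0366, 0], [-0.008, -0.005, 0], 1],
  [[-0.235, -0.0366, 0], [-0.008, -0.005, 0], 1],
  [[-0.235, -0.0366, 0], [-0.008, -0.005, 0], 1],
  [[-0.235, -0.0366, 0], [-0.008, -0.005, 0], 1],
])

```text
clock: 9.88
eef_pos: [476.9, 208.5, 249.6]
tcp_rot: [-3.141, 0.0, -1.382]
contact_force: [0.9, -1.4, -0.7]
opening: 1.0
```

```bash
python3 go.py 476.4 237.6 200
```

```text
t 9.88 pos [476.9 208.5 249.6] rot [-3.141  0.    -1.382] F [ 0.9 -1.4 -0.7] op 1.0
shift [-0.0287, -0.005, 0.0497] rot [-0.0, 0.0, -0.001] dist 58.0
```

>>> send_rows([
  [[-0.02, -0.0035, 0.01], [0, 0, 0], 1],
  [[-0.0287, -0.005, 0.03], [0, 0, 0], 1],
  [[-0.0287, -0.005, 0.045], [0, 0, 0], 1],
  [[-0.0287, -0.005, 0.05], [0, 0, 0], 1],
  [[-0.0287, -0.005, 0.05], [0, 0, 0], 1],
])

```text
clock: 10.3
eef_pos: [475.4, 237.2, 198.1]
tcp_rot: [3.139, -0.001, -1.382]
contact_force: [0.0, -0.5, -0.3]
opening: 1.006
```

```bash
python3 go.py 476.4 237.6 141
```

```text
t 10.3 pos [475.4 237.2 198.1] rot [ 3.139e+00 -1.000e-03 -1.382e+00] F [ 0.  -0.5 -0.3] op 1.006
shift [-0.0002, -0.0012, 0.0571] rot [0.003, -0.001, -0.001] dist 57.0
```

>>> send_rows([
  [[0, -0.001, 0.012], [0.003, -0.001, 0], 1],
  [[0, -0.001, 0.03], [0.003, -0.001, 0], 1],
  [[0, -0.001, 0.046], [0.003, -0.001, 0], 1],
  [[0, -0.001, 0.057], [0.003, -0.001, 0], 1],
  [[0, -0.001, 0.057], [0.003, -0.001, 0], 1],
])

```text
clock: 10.72
eef_pos: [475.6, 236.4, 139.9]
tcp_rot: [3.14, -0.0, -1.382]
contact_force: [-0.7, -0.9, 0.8]
opening: 0.999
```

```bash
python3 go.py 476.4 237.6 141
```

```text
t 10.72 pos [475.6 236.4 139.9] rot [ 3.14  -0.    -1.382] F [-0.7 -0.9  0.8] op 0.999
shift [-0.001, -0.001, -0.0011] rot [0.002, -0.0, -0.001] dist 2.0
```

>>> send_rows([
  [[-0.001, -0.001, -0.001], [0.002, 0, 0], 1],
  [[-0.001, -0.001, -0.001], [0.002, 0, 0], -1],
  [[-0.001, -0.001, -0.001], [0.002, 0, 0], -1],
  [[-0.001, -0.001, -0.001], [0.002, 0, 0], -1],
  [[-0.001, -0.001, -0.001], [0.002, 0, 0], -1],
])

```text
clock: 11.13
eef_pos: [476.7, 237.8, 141.5]
tcp_rot: [-3.141, 0.0, -1.382]
contact_force: [-0.0, 0.4, 0.6]
opening: 0.455
```

>>> send_rows([
  [[0, 0, 0], [0, 0, 0], -1],
  [[0, 0, 0], [0, 0, 0], -1],
  [[0, 0, 0], [0, 0, 0], -1],
  [[0, 0, 0], [0, 0, 0], -1],
  [[0, 0, -0.004], [0, 0, 0], -1],
])

```text
clock: 11.55
eef_pos: [476.2, 237.5, 145.0]
tcp_rot: [3.141, -0.0, -1.382]
contact_force: [-1.0, -0.2, -2.8]
opening: 0.432
```

```bash
python3 go.py 476.4 237.6 300
```

```text
t 11.55 pos [476.2 237.5 145. ] rot [ 3.141 -0.    -1.382] F [-1.  -0.2 -2.8] op 0.432
shift [0.0, -0.0002, -0.155] rot [0.0, -0.0, -0.001] dist 155.0
```

>>> send_rows([
  [[0, 0, -0.012], [0, 0, 0], -1],
  [[0, 0, -0.032], [0, 0, 0], -1],
  [[0, 0, -0.056], [0, 0, 0], -1],
  [[0, 0, -0.08], [0, 0, 0], -1],
  [[0, 0, -0.102], [0, 0, 0], -1],
])

```text
clock: 11.97
eef_pos: [475.9, 237.4, 248.1]
tcp_rot: [3.141, -0.0, -1.382]
contact_force: [0.1, 0.3, -1.0]
opening: 0.433
```

```bash
python3 go.py 566.5 -195.7 262;python3 - <<'E'
from h import *
im=viewer.grab_frame("side"); cv2.imwrite("pics/s9.png",im[:,:,::-1])
E
```

```text
t 11.97 pos [475.9 237.4 248.1] rot [ 3.141 -0.    -1.382] F [ 0.1  0.3 -1. ] op 0.433
shift [0.4424, -0.0079, -0.0137] rot [0.001, -0.0, -0.001] dist 443.0
```

View pics/s9.png

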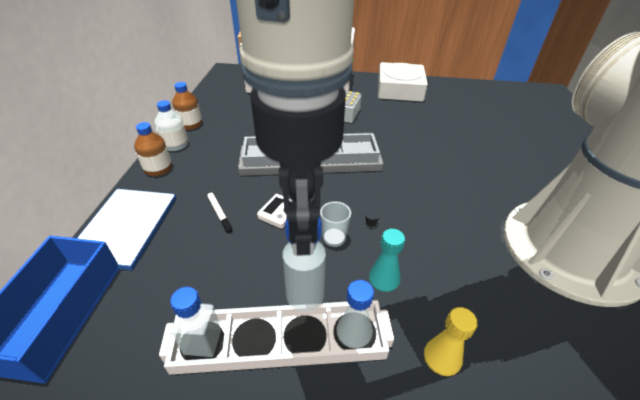

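>>> send_rows([
  [[0.006, 0, -0.01], [0, 0, 0], -1],
  [[0.02, 0, -0.014], [0, 0, 0], -1],
  [[0.04, -0.001, -0.014], [0, 0, 0], -1],
  [[0.066, -0.001, -0.014], [0, 0, 0], -1],
  [[0.096, -0.002, -0.014], [0, 0, 0], -1],
])

```text
clock: 12.43
eef_pos: [497.2, 144.0, 266.0]
tcp_rot: [-3.137, 0.001, -1.381]
contact_force: [0.2, 0.1, -2.5]
opening: 0.426
```

```bash
python3 go.py 566.5 -195.7 262
```

```text
t 12.43 pos [497.2 144.  266. ] rot [-3.137e+00  1.000e-03 -1.381e+00] F [ 0.2  0.1 -2.5] op 0.426
shift [0.3467, -0.004, 0.0035] rot [-0.004, 0.001, -0.0] dist 347.0
```

>>> send_rows([
  [[0.03, 0, 0.003], [-0.004, 0.001, 0], -1],
  [[0.06, -0.001, 0.003], [-0.004, 0.001, 0], -1],
  [[0.09, -0.001, 0.003], [-0.004, 0.001, 0], -1],
  [[0.12, -0.002, 0.003], [-0.004, 0.001, 0], -1],
  [[0.15, -0.002, 0.003], [-0.004, 0.001, 0], -1],
])

```text
clock: 12.85
eef_pos: [527.2, -4.3, 262.3]
tcp_rot: [3.141, 0.001, -1.381]
contact_force: [0.6, 0.4, -1.2]
opening: 0.43
```

```bash
python3 go.py 566.5 -195.7 262
```

```text
t 12.85 pos [527.2  -4.3 262.3] rot [ 3.141e+00  1.000e-03 -1.381e+00] F [ 0.6  0.4 -1.2] op 0.43
shift [0.1954, -0.0024, 0.0002] rot [0.0, 0.001, 0.0] dist 195.0
```

>>> send_rows([
  [[0.03, 0, 0], [0, 0, 0], -1],
  [[0.06, -0.001, 0], [0, 0, 0], -1],
  [[0.09, -0.001, 0], [0, 0, 0], -1],
  [[0.118, -0.002, 0], [0, 0, 0], -1],
  [[0.143, -0.002, 0], [0, 0, 0], -1],
])

```text
clock: 13.27
eef_pos: [556.1, -146.1, 261.7]
tcp_rot: [3.14, 0.001, -1.381]
contact_force: [0.7, 0.9, -2.4]
opening: 0.431
```

```bash
python3 go.py 566.5 -195.7 262
```

```text
t 13.27 pos [ 556.1 -146.1  261.7] rot [ 3.140e+00  1.000e-03 -1.381e+00] F [ 0.7  0.9 -2.4] op 0.431
shift [0.0507, -0.0009, -0.0003] rot [0.001, 0.001, -0.0] dist 51.0
```

>>> send_rows([
  [[0.02, 0, 0], [0, 0, 0], -1],
  [[0.036, -0.001, 0], [0, 0, 0], -1],
  [[0.046, -0.001, 0], [0, 0, 0], -1],
  [[0.0507, -0.001, 0], [0, 0, 0], -1],
  [[0.0507, -0.001, 0], [0, 0, 0], -1],
])

```text
clock: 13.68
eef_pos: [566.6, -196.0, 261.4]
tcp_rot: [3.14, 0.001, -1.382]
contact_force: [0.1, 0.7, -2.1]
opening: 0.43
```

```bash
python3 go.py 566.5 -195.7 162;python3 - <<'E'
from h import *
im=viewer.grab_frame("side"); cv2.imwrite("pics/s10.png",cv2.resize(im[20:200,180:400],None,fx=3.3,fy=3.3)[:,:,::-1])
E
```

```text
t 13.68 pos [ 566.6 -196.   261.4] rot [ 3.140e+00  1.000e-03 -1.382e+00] F [ 0.1  0.7 -2.1] op 0.43
shift [-0.0002, -0.0001, 0.0994] rot [0.002, 0.001, -0.001] dist 99.0
```

View pics/s10.png

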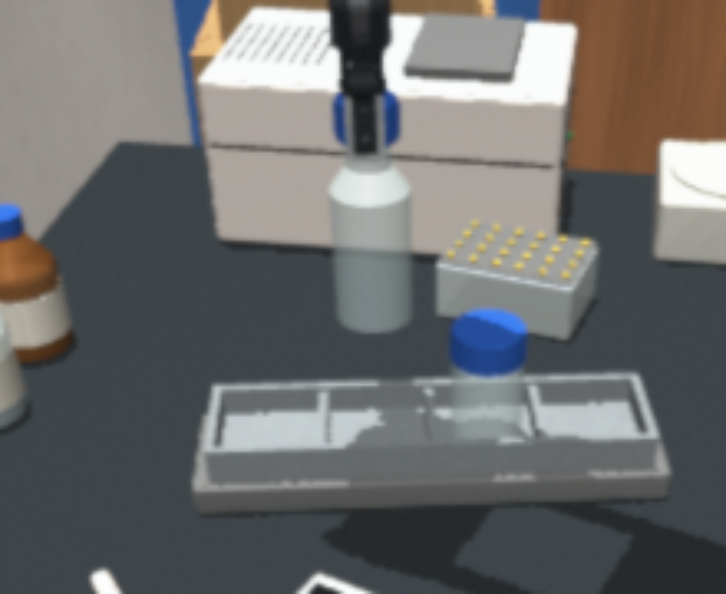

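>>> send_rows([
  [[0, 0, 0.01], [0, 0, 0], -1],
  [[0, 0, 0.03], [0, 0, 0], -1],
  [[0, 0, 0.054], [0, 0, 0], -1],
  [[0, 0, 0.076], [0, 0, 0], -1],
  [[0, 0, 0.088], [0, 0, 0], -1],
])

```text
clock: 14.15
eef_pos: [564.7, -193.5, 170.4]
tcp_rot: [3.137, 0.003, -1.381]
contact_force: [-0.8, -0.7, -2.9]
opening: 0.43
```

```bash
python3 go.py 566.5 -195.7 162.3
```

```text
t 14.15 pos [ 564.7 -193.5  170.4] rot [ 3.137e+00  3.000e-03 -1.381e+00] F [-0.8 -0.7 -2.9] op 0.43
shift [0.0025, -0.0014, 0.0081] rot [0.005, 0.003, 0.0] dist 9.0
```

>>> send_rows([
  [[0.0025, -0.0014, 0.002], [0.005, 0.003, 0], -1],
  [[0.0025, -0.0014, 0.005], [0.005, 0.003, 0], -1],
  [[0.0025, -0.0014, 0.007], [0.005, 0.003, 0], -1],
  [[0.0025, -0.0014, 0.008], [0.005, 0.003, 0], -1],
  [[0.0025, -0.0014, 0.0085], [0.005, 0.003, 0], -1],
])

```text
clock: 14.57
eef_pos: [567.1, -195.8, 162.8]
tcp_rot: [-3.14, -0.0, -1.381]
contact_force: [-0.5, -0.3, -1.9]
opening: 0.431
```

```bash
python3 go.py 566.5 -195.7 162.3
```

```text
t 14.57 pos [ 567.1 -195.8  162.8] rot [-3.14  -0.    -1.381] F [-0.5 -0.3 -1.9] op 0.431
shift [-0.0002, 0.0005, 0.0005] rot [-0.002, -0.0, 0.0] dist 1.0
```

>>> send_rows([
  [[0, 0, 0.001], [0, 0, 0], -1],
  [[0, 0, 0.0015], [0, 0, 0], -1],
  [[0, 0, 0.0015], [0, 0, 0], -1],
  [[0, 0, 0.0015], [0, 0, 0], -1],
  [[0, 0, 0.0015], [0, 0, 0], -1],
])

```text
clock: 14.98
eef_pos: [567.6, -195.9, 162.8]
tcp_rot: [-3.138, -0.001, -1.381]
contact_force: [-1.9, 1.4, 6.3]
opening: 0.433
```

```bash
python3 go.py 566.5 -195.7 162.3
```

```text
t 14.98 pos [ 567.6 -195.9  162.8] rot [-3.138e+00 -1.000e-03 -1.381e+00] F [-1.9  1.4  6.3] op 0.433
shift [-0.0004, 0.001, 0.0005] rot [-0.003, -0.001, 0.0] dist 1.0
```

On the floor (contact force 6 N). Release and rise.

>>> send_rows([
  [[0, 0, 0], [-0.002, 0, 0], -1],
  [[0, 0, 0], [-0.002, 0, 0], 1],
  [[0, 0, 0], [-0.002, 0, 0], 1],
  [[0, 0, 0], [-0.002, 0, 0], 1],
  [[0, 0, 0], [-0.002, 0, 0], 1],
])

```text
clock: 15.4
eef_pos: [567.7, -196.0, 162.8]
tcp_rot: [-3.14, -0.001, -1.381]
contact_force: [0.6, -0.8, -0.0]
opening: 0.969
```

>>> send_rows([
  [[0, 0, 0], [0, 0, 0], 1],
  [[0, 0, -0.015], [0, 0, 0], 1],
  [[0, 0, -0.045], [0, 0, 0], 1],
  [[0, 0, -0.08], [0, 0, 0], 1],
  [[0, 0, -0.1], [0, 0, 0], 1],
])

```text
clock: 15.82
eef_pos: [568.4, -196.2, 266.0]
tcp_rot: [-3.138, -0.002, -1.381]
contact_force: [0.7, 0.1, 0.8]
opening: 0.998
```

```bash
python3 go.py 402.8 224 265;python3 - <<'E'
from fit import *
im=viewer.grab_frame("side"); cv2.imwrite("pics/s11.png",cv2.resize(im[20:200,180:400],None,fx=3.3,fy=3.3)[:,:,::-1])
ce,a=comps(im,np.array([293,95])); print(ce,a,fitcap({"side":ce},"tall",[566,-196],30)[0])
E
```

```text
t 15.82 pos [ 568.4 -196.2  266. ] rot [-3.138e+00 -2.000e-03 -1.381e+00] F [0.7 0.1 0.8] op 0.998
shift [-0.4439, 0.0832, -0.0004] rot [-0.004, -0.002, 0.0] dist 452.0
[291.58426966 101.88764045] 267 [ 567.74523365 -194.82185761]
```

View pics/s11.png

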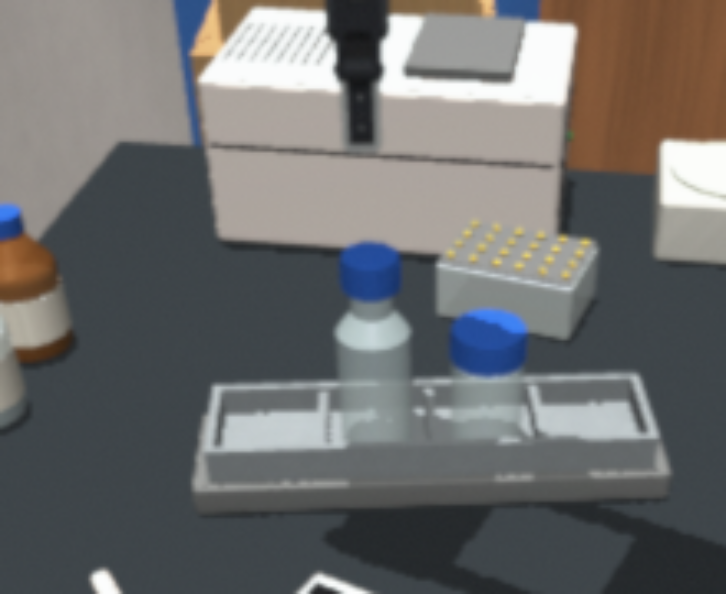

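>>> send_rows([
  [[-0.444, 0.083, 0], [-0.004, -0.002, 0], 1],
  [[-0.444, 0.083, 0], [-0.004, -0.002, 0], 1],
  [[-0.444, 0.083, 0], [-0.004, -0.002, 0], 1],
  [[-0.444, 0.083, 0], [-0.004, -0.002, 0], 1],
  [[-0.444, 0.083, 0], [-0.004, -0.002, 0], 1],
])

```text
clock: 16.28
eef_pos: [491.0, -0.3, 264.3]
tcp_rot: [-3.137, -0.003, -1.381]
contact_force: [1.0, 0.5, 0.1]
opening: 1.001
```

```bash
python3 go.py 402.8 224 240
```

```text
t 16.28 pos [ 4.910e+02 -3.000e-01  2.643e+02] rot [-3.137e+00 -3.000e-03 -1.381e+00] F [1.  0.5 0.1] op 1.001
shift [-0.237, 0.0445, 0.0235] rot [-0.004, -0.003, -0.0] dist 242.0
```

>>> send_rows([
  [[-0.237, 0.0445, 0.023], [-0.004, -0.003, 0], 1],
  [[-0.237, 0.0445, 0.023], [-0.004, -0.003, 0], 1],
  [[-0.237, 0.0445, 0.023], [-0.004, -0.003, 0], 1],
  [[-0.237, 0.0445, 0.023], [-0.004, -0.003, 0], 1],
  [[-0.237, 0.0445, 0.023], [-0.004, -0.003, 0], 1],
])

```text
clock: 16.7
eef_pos: [414.7, 192.6, 243.8]
tcp_rot: [-3.141, 0.0, -1.382]
contact_force: [1.2, 1.5, -0.5]
opening: 0.998
```

```bash
python3 go.py 402.8 224 180
```

```text
t 16.7 pos [414.7 192.6 243.8] rot [-3.141  0.    -1.382] F [ 1.2  1.5 -0.5] op 0.998
shift [-0.033, 0.0059, 0.0639] rot [-0.001, 0.0, -0.001] dist 72.0
```

>>> send_rows([
  [[-0.022, 0.004, 0.01], [0, 0, 0], 1],
  [[-0.033, 0.006, 0.03], [0, 0, 0], 1],
  [[-0.033, 0.006, 0.05], [0, 0, 0], 1],
  [[-0.033, 0.006, 0.063], [0, 0, 0], 1],
  [[-0.033, 0.006, 0.063], [0, 0, 0], 1],
])

```text
clock: 17.12
eef_pos: [400.9, 223.5, 178.3]
tcp_rot: [3.138, -0.001, -1.381]
contact_force: [-1.0, 0.2, 0.5]
opening: 1.0
```

```bash
python3 go.py 402.8 224 111
```

```text
t 17.12 pos [400.9 223.5 178.3] rot [ 3.138e+00 -1.000e-03 -1.381e+00] F [-1.   0.2  0.5] op 1.0
shift [-0.0002, -0.0022, 0.0673] rot [0.003, -0.001, 0.0] dist 67.0
```

>>> send_rows([
  [[0, -0.001, 0.014], [0.003, -0.001, 0], 1],
  [[0, -0.001, 0.036], [0.003, -0.001, 0], 1],
  [[0, -0.001, 0.055], [0.003, -0.001, 0], 1],
  [[0, -0.001, 0.067], [0.003, -0.001, 0], 1],
  [[0, -0.001, 0.067], [0.003, -0.001, 0], 1],
])

```text
clock: 17.53
eef_pos: [400.8, 222.8, 110.0]
tcp_rot: [3.138, -0.001, -1.381]
contact_force: [0.0, -0.2, 0.1]
opening: 0.995
```

```bash
python3 go.py 402.8 224 111
```

```text
t 17.53 pos [400.8 222.8 110. ] rot [ 3.138e+00 -1.000e-03 -1.381e+00] F [ 0.  -0.2  0.1] op 0.995
shift [-0.0008, -0.0022, -0.001] rot [0.003, -0.001, -0.0] dist 3.0
```

>>> send_rows([
  [[-0.0008, -0.002, -0.001], [0.003, -0.001, 0], 1],
  [[-0.0008, -0.002, -0.001], [0.003, -0.001, 0], 1],
  [[-0.0008, -0.002, -0.001], [0.003, -0.001, 0], -1],
  [[-0.0008, -0.002, -0.001], [0.003, -0.001, 0], -1],
  [[-0.0008, -0.002, -0.001], [0.003, -0.001, 0], -1],
])

```text
clock: 17.95
eef_pos: [403.1, 224.2, 111.7]
tcp_rot: [-3.14, 0.0, -1.381]
contact_force: [-0.6, 0.4, 0.9]
opening: 0.603
```

>>> send_rows([
  [[0, 0, 0], [0, 0, 0], -1],
  [[0, 0, 0], [0, 0, 0], -1],
  [[0, 0, 0], [0, 0, 0], -1],
  [[0, 0, 0], [0, 0, 0], -1],
  [[0, 0, 0], [0, 0, 0], -1],
])

```text
clock: 18.37
eef_pos: [403.3, 224.3, 112.3]
tcp_rot: [-3.14, 0.001, -1.381]
contact_force: [-1.2, -1.7, 6.9]
opening: 0.386
```

```bash
python3 go.py 402.8 224 241
```

```text
t 18.37 pos [403.3 224.3 112.3] rot [-3.140e+00  1.000e-03 -1.381e+00] F [-1.2 -1.7  6.9] op 0.386
shift [0.0002, 0.0004, -0.1287] rot [-0.002, 0.001, -0.0] dist 129.0
```

>>> send_rows([
  [[0, 0, -0.006], [0, 0, 0], -1],
  [[0, 0, -0.022], [0, 0, 0], -1],
  [[0, 0, -0.045], [0, 0, 0], -1],
  [[0, 0, -0.07], [0, 0, 0], -1],
  [[0, 0, -0.095], [0, 0, 0], -1],
])

```text
clock: 18.78
eef_pos: [402.7, 224.0, 208.5]
tcp_rot: [-3.141, 0.0, -1.381]
contact_force: [0.8, 0.2, -1.8]
opening: 0.38
```

```bash
python3 go.py 622 -80 240;python3 - <<'E'
from h import *
im=viewer.grab_frame("side"); cv2.imwrite("pics/s12.png",im[:,:,::-1])
E
```

```text
t 18.78 pos [402.7 224.  208.5] rot [-3.141  0.    -1.381] F [ 0.8  0.2 -1.8] op 0.38
shift [0.3399, -0.158, -0.0314] rot [-0.001, 0.0, -0.0] dist 376.0
```

View pics/s12.png

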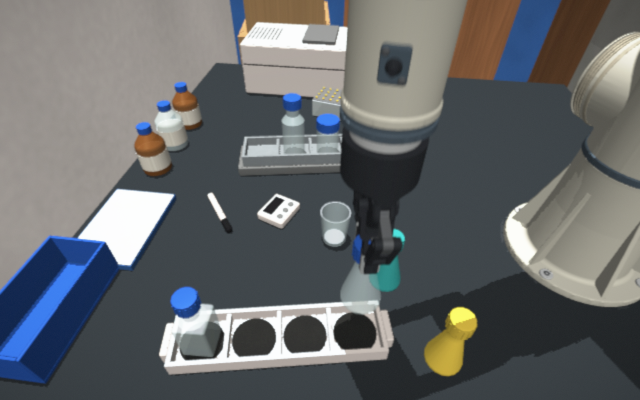

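>>> send_rows([
  [[0, 0, -0.018], [0, 0, 0], -1],
  [[0.006, -0.004, -0.03], [0, 0, 0], -1],
  [[0.02, -0.01, -0.032], [0, 0, 0], -1],
  [[0.042, -0.02, -0.032], [0, 0, 0], -1],
  [[0.068, -0.032, -0.032], [0, 0, 0], -1],
])

```text
clock: 19.25
eef_pos: [449.0, 164.4, 245.9]
tcp_rot: [-3.133, 0.003, -1.379]
contact_force: [0.0, 0.4, -2.4]
opening: 0.384
```

```bash
python3 go.py 622 -80 240
```

```text
t 19.25 pos [449.  164.4 245.9] rot [-3.133e+00  3.000e-03 -1.379e+00] F [ 0.   0.4 -2.4] op 0.384
shift [0.2728, -0.1233, 0.0061] rot [-0.008, 0.003, 0.002] dist 299.0
```

>>> send_rows([
  [[0.027, -0.012, 0.003], [-0.004, 0.001, 0], -1],
  [[0.055, -0.025, 0.005], [-0.008, 0.003, 0], -1],
  [[0.083, -0.037, 0.005], [-0.008, 0.003, 0], -1],
  [[0.11, -0.05, 0.005], [-0.008, 0.003, 0], -1],
  [[0.137, -0.062, 0.005], [-0.008, 0.003, 0], -1],
])

```text
clock: 19.67
eef_pos: [536.6, 40.3, 241.1]
tcp_rot: [-3.141, -0.0, -1.379]
contact_force: [0.0, 0.7, -0.7]
opening: 0.384
```

```bash
python3 go.py 622 -80 240
```

```text
t 19.67 pos [536.6  40.3 241.1] rot [-3.141 -0.    -1.379] F [ 0.   0.7 -0.7] op 0.384
shift [0.1343, -0.061, 0.0012] rot [-0.0, -0.0, 0.002] dist 148.0
```

>>> send_rows([
  [[0.027, -0.012, 0], [0, 0, 0.002], -1],
  [[0.054, -0.025, 0], [0, 0, 0.002], -1],
  [[0.081, -0.037, 0], [0, 0, 0.002], -1],
  [[0.108, -0.049, 0], [0, 0, 0.002], -1],
  [[0.134, -0.06, 0], [0, 0, 0.002], -1],
])

```text
clock: 20.08
eef_pos: [621.5, -81.3, 241.2]
tcp_rot: [-3.142, -0.0, -1.382]
contact_force: [0.9, 0.6, -0.9]
opening: 0.386
```

```bash
python3 go.py 641.1 -181.4 240
```

```text
t 20.08 pos [621.5 -81.3 241.2] rot [-3.142 -0.    -1.382] F [ 0.9  0.6 -0.9] op 0.386
shift [0.102, -0.0004, 0.0012] rot [-0.0, -0.0, -0.001] dist 102.0
```

>>> send_rows([
  [[0.026, 0, 0], [0, 0, 0], -1],
  [[0.052, 0, 0], [0, 0, 0], -1],
  [[0.075, 0, 0], [0, 0, 0], -1],
  [[0.093, 0, 0], [0, 0, 0], -1],
  [[0.102, 0, 0], [0, 0, 0], -1],
])

```text
clock: 20.5
eef_pos: [640.8, -183.6, 241.2]
tcp_rot: [3.142, -0.001, -1.383]
contact_force: [-0.3, 0.6, -1.2]
opening: 0.381
```

```bash
python3 go.py 641.1 -181.4 133.3;python3 - <<'E'
from h import *
im=viewer.grab_frame("side"); cv2.imwrite("pics/s13.png",cv2.resize(im[20:200,180:400],None,fx=3.3,fy=3.3)[:,:,::-1])
E
```

```text
t 20.5 pos [ 640.8 -183.6  241.2] rot [ 3.142e+00 -1.000e-03 -1.383e+00] F [-0.3  0.6 -1.2] op 0.381
shift [-0.0021, -0.0007, 0.1079] rot [0.0, -0.001, -0.002] dist 108.0
```

View pics/s13.png

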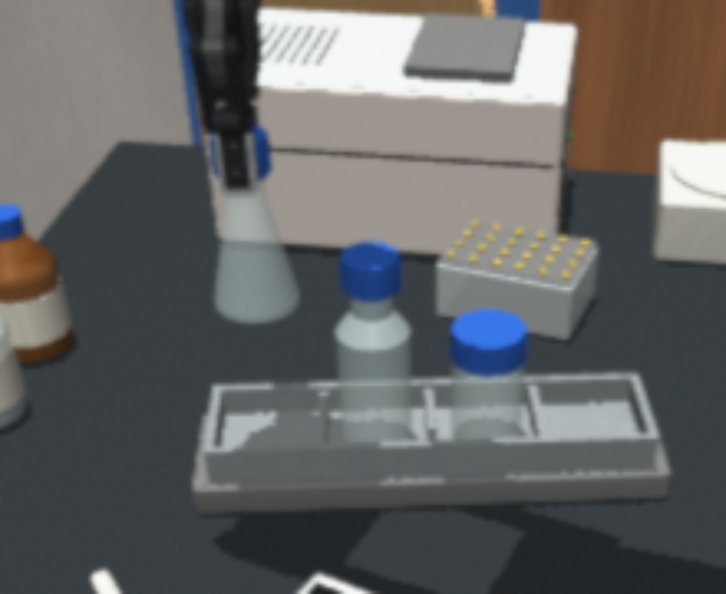

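>>> send_rows([
  [[-0.002, 0, 0.01], [0, -0.001, 0], -1],
  [[-0.002, 0, 0.032], [0, -0.001, 0], -1],
  [[-0.002, 0, 0.058], [0, -0.001, 0], -1],
  [[-0.002, 0, 0.082], [0, -0.001, 0], -1],
  [[-0.002, 0, 0.096], [0, -0.001, 0], -1],
])

```text
clock: 20.97
eef_pos: [638.8, -180.2, 141.9]
tcp_rot: [3.138, 0.002, -1.382]
contact_force: [-0.6, -0.1, -1.2]
opening: 0.382
```

```bash
python3 go.py 641.1 -181.4 133.3
```

```text
t 20.97 pos [ 638.8 -180.2  141.9] rot [ 3.138e+00  2.000e-03 -1.382e+00] F [-0.6 -0.1 -1.2] op 0.382
shift [0.0017, -0.0021, 0.0086] rot [0.003, 0.002, -0.001] dist 9.0
```

>>> send_rows([
  [[0.002, -0.002, 0.002], [0.003, 0.002, 0], -1],
  [[0.002, -0.002, 0.005], [0.003, 0.002, 0], -1],
  [[0.002, -0.002, 0.0075], [0.003, 0.002, 0], -1],
  [[0.002, -0.002, 0.009], [0.003, 0.002, 0], -1],
  [[0.002, -0.002, 0.01], [0.003, 0.002, 0], -1],
])

```text
clock: 21.38
eef_pos: [642.0, -181.8, 133.4]
tcp_rot: [-3.14, -0.001, -1.382]
contact_force: [-2.3, 0.7, 10.9]
opening: 0.383
```

```bash
python3 go.py 641.1 -181.4 133.3
```

```text
t 21.38 pos [ 642.  -181.8  133.4] rot [-3.140e+00 -1.000e-03 -1.382e+00] F [-2.3  0.7 10.9] op 0.383
shift [-0.0006, 0.0008, 0.0001] rot [-0.002, -0.001, -0.001] dist 1.0
```

>>> send_rows([
  [[0, 0, 0], [-0.002, 0, 0], -1],
  [[0, 0, 0], [-0.002, 0, 0], 1],
  [[0, 0, 0], [-0.002, 0, 0], 1],
  [[0, 0, 0], [-0.002, 0, 0], 1],
  [[0, 0, 0], [-0.002, 0, 0], 1],
])

```text
clock: 21.8
eef_pos: [642.1, -181.9, 133.6]
tcp_rot: [3.142, -0.001, -1.382]
contact_force: [-1.2, -1.0, 0.2]
opening: 0.926
```

>>> send_rows([
  [[0, 0, 0], [0, 0, 0], 1],
  [[0, 0, -0.015], [0, 0, 0], 1],
  [[0, 0, -0.05], [0, 0, 0], 1],
  [[0, 0, -0.09], [0, 0, 0], 1],
  [[0, 0, -0.12], [0, 0, 0], 1],
])

```text
clock: 22.22
eef_pos: [642.3, -181.9, 256.1]
tcp_rot: [-3.141, -0.001, -1.382]
contact_force: [1.1, 0.3, 1.2]
opening: 0.999
```

```bash
python3 go.py 625.6 269 255;python3 - <<'E'
from fit import *
im=viewer.grab_frame("side"); cv2.imwrite("pics/s14.png",cv2.resize(im[20:200,180:400],None,fx=3.3,fy=3.3)[:,:,::-1])
ce,a=comps(im,np.array([250,105])); print(ce,a,fitcap({"side":ce},"flask",[641,-181],30)[0])
E
```

```text
t 22.22 pos [ 642.3 -181.9  256.1] rot [-3.141e+00 -1.000e-03 -1.382e+00] F [1.1 0.3 1.2] op 0.999
shift [-0.4461, -0.068, 0.0006] rot [-0.001, -0.001, -0.001] dist 451.0
[256.86462882 114.88209607] 229 [ 642.7432242  -182.67626916]
```

View pics/s14.png

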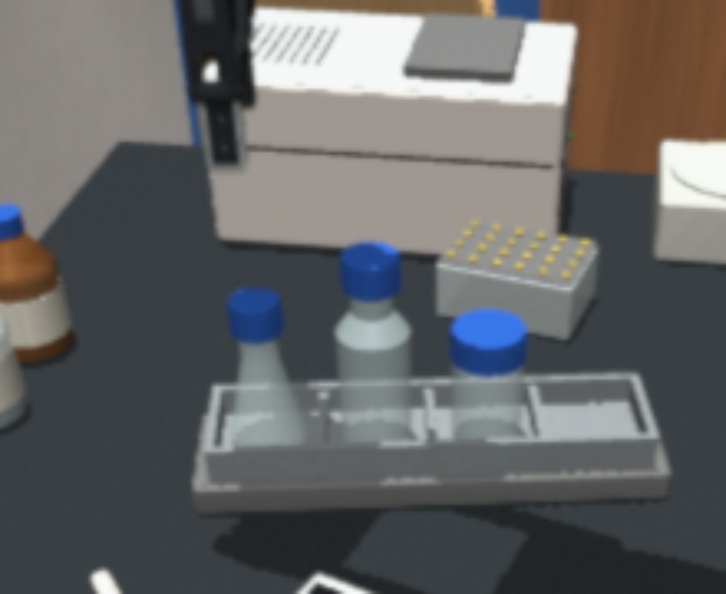

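Three placed and standing. Now the square one.

>>> send_rows([
  [[-0.446, -0.068, 0], [0, 0, 0], 1],
  [[-0.446, -0.068, 0], [0, 0, 0], 1],
  [[-0.446, -0.068, 0], [0, 0, 0], 1],
  [[-0.446, -0.068, 0], [0, 0, 0], 1],
  [[-0.446, -0.068, 0], [0, 0, 0], 1],
])

```text
clock: 22.68
eef_pos: [635.3, 28.1, 257.0]
tcp_rot: [-3.133, -0.005, -1.383]
contact_force: [0.4, -0.4, 0.6]
opening: 1.0
```

```bash
python3 go.py 625.6 269 240
```

```text
t 22.68 pos [635.3  28.1 257. ] rot [-3.133 -0.005 -1.383] F [ 0.4 -0.4  0.6] op 1.0
shift [-0.2386, -0.0354, 0.0161] rot [-0.009, -0.005, -0.002] dist 242.0
```

>>> send_rows([
  [[-0.2386, -0.0354, 0.016], [-0.009, -0.005, 0], 1],
  [[-0.2386, -0.0354, 0.016], [-0.009, -0.005, 0], 1],
  [[-0.2386, -0.0354, 0.016], [-0.009, -0.005, 0], 1],
  [[-0.2386, -0.0354, 0.016], [-0.009, -0.005, 0], 1],
  [[-0.2386, -0.0354, 0.016], [-0.009, -0.005, 0], 1],
])

```text
clock: 23.1
eef_pos: [626.6, 236.0, 242.2]
tcp_rot: [-3.142, -0.0, -1.383]
contact_force: [0.8, -0.3, 0.3]
opening: 0.997
```

```bash
python3 go.py 625.6 269 185
```

```text
t 23.1 pos [626.6 236.  242.2] rot [-3.142 -0.    -1.383] F [ 0.8 -0.3  0.3] op 0.997
shift [-0.0326, -0.0052, 0.0572] rot [-0.0, -0.0, -0.002] dist 66.0
```

>>> send_rows([
  [[-0.022, -0.003, 0.01], [0, 0, 0], 1],
  [[-0.0326, -0.005, 0.03], [0, 0, 0], 1],
  [[-0.0326, -0.005, 0.047], [0, 0, 0], 1],
  [[-0.0326, -0.005, 0.057], [0, 0, 0], 1],
  [[-0.0326, -0.005, 0.057], [0, 0, 0], 1],
])

```text
clock: 23.52
eef_pos: [623.9, 268.4, 182.3]
tcp_rot: [3.137, -0.001, -1.383]
contact_force: [0.6, -1.0, -0.7]
opening: 0.999
```

```bash
python3 go.py 625.6 269 120
```

```text
t 23.52 pos [623.9 268.4 182.3] rot [ 3.137e+00 -1.000e-03 -1.383e+00] F [ 0.6 -1.  -0.7] op 0.999
shift [-0.0004, -0.0021, 0.0623] rot [0.004, -0.001, -0.002] dist 62.0
```

>>> send_rows([
  [[0, -0.001, 0.014], [0.004, -0.001, 0], 1],
  [[0, -0.001, 0.034], [0.004, -0.001, 0], 1],
  [[0, -0.001, 0.051], [0.004, -0.001, 0], 1],
  [[0, -0.001, 0.062], [0.004, -0.001, 0], 1],
  [[0, -0.001, 0.062], [0.004, -0.001, 0], 1],
])

```text
clock: 23.93
eef_pos: [623.8, 267.4, 118.5]
tcp_rot: [3.138, -0.001, -1.383]
contact_force: [-0.7, -0.1, -0.6]
opening: 0.996
```

```bash
python3 go.py 625.6 269 119.5
```

```text
t 23.93 pos [623.8 267.4 118.5] rot [ 3.138e+00 -1.000e-03 -1.383e+00] F [-0.7 -0.1 -0.6] op 0.996
shift [-0.0013, -0.0021, -0.001] rot [0.003, -0.001, -0.002] dist 3.0
```

>>> send_rows([
  [[-0.0013, -0.002, -0.001], [0.003, -0.001, 0], 1],
  [[-0.0013, -0.002, -0.001], [0.003, -0.001, 0], 1],
  [[-0.0013, -0.002, -0.001], [0.003, -0.001, 0], -1],
  [[-0.0013, -0.002, -0.001], [0.003, -0.001, 0], -1],
  [[-0.0013, -0.002, -0.001], [0.003, -0.001, 0], -1],
])

```text
clock: 24.35
eef_pos: [625.9, 269.2, 120.4]
tcp_rot: [-3.141, 0.0, -1.383]
contact_force: [0.5, 0.3, -0.2]
opening: 0.605
```

>>> send_rows([
  [[0, 0, 0], [0, 0, 0], -1],
  [[0, 0, 0], [0, 0, 0], -1],
  [[0, 0, 0], [0, 0, 0], -1],
  [[0, 0, 0], [0, 0, 0], -1],
  [[0, 0, 0], [0, 0, 0], -1],
])

```text
clock: 24.77
eef_pos: [626.2, 269.3, 121.1]
tcp_rot: [-3.14, 0.0, -1.383]
contact_force: [-2.0, -0.8, 6.0]
opening: 0.372
```

```bash
python3 go.py 625.6 269 241
```

```text
t 24.77 pos [626.2 269.3 121.1] rot [-3.14   0.    -1.383] F [-2.  -0.8  6. ] op 0.372
shift [0.0001, 0.0005, -0.1199] rot [-0.002, 0.0, -0.002] dist 120.0
```

>>> send_rows([
  [[0, 0, -0.006], [0, 0, 0], -1],
  [[0, 0, -0.022], [0, 0, 0], -1],
  [[0, 0, -0.045], [0, 0, 0], -1],
  [[0, 0, -0.07], [0, 0, 0], -1],
  [[0, 0, -0.095], [0, 0, 0], -1],
])

```text
clock: 25.18
eef_pos: [625.5, 269.1, 216.7]
tcp_rot: [-3.141, 0.0, -1.383]
contact_force: [0.3, 0.1, -1.7]
opening: 0.373
```

```bash
python3 go.py 417.2 -224.1 250;python3 - <<'E'
from h import *
im=viewer.grab_frame("side"); cv2.imwrite("pics/s15.png",im[:,:,::-1])
E
```

```text
t 25.18 pos [625.5 269.1 216.7] rot [-3.141  0.    -1.383] F [ 0.3  0.1 -1.7] op 0.373
shift [0.4457, 0.2966, -0.0334] rot [-0.0, 0.0, -0.002] dist 536.0
```

View pics/s15.png

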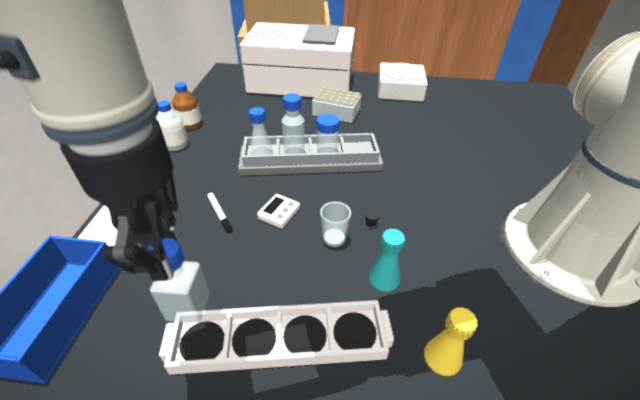

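>>> send_rows([
  [[0, 0, -0.018], [0, 0, 0], -1],
  [[0.006, 0.004, -0.03], [0, 0, 0], -1],
  [[0.018, 0.012, -0.033], [0, 0, 0], -1],
  [[0.037, 0.025, -0.033], [0, 0, 0], -1],
  [[0.06, 0.04, -0.033], [0, 0, 0], -1],
])

```text
clock: 25.65
eef_pos: [598.5, 202.6, 254.6]
tcp_rot: [-3.135, 0.002, -1.382]
contact_force: [-0.5, -0.7, -2.3]
opening: 0.372
```

```bash
python3 go.py 417.2 -224.1 250
```

```text
t 25.65 pos [598.5 202.6 254.6] rot [-3.135e+00  2.000e-03 -1.382e+00] F [-0.5 -0.7 -2.3] op 0.372
shift [0.3851, 0.2581, 0.0022] rot [-0.007, 0.002, -0.001] dist 464.0
```

>>> send_rows([
  [[0.025, 0.017, 0.002], [-0.004, 0.001, 0], -1],
  [[0.05, 0.034, 0.002], [-0.007, 0.002, 0], -1],
  [[0.076, 0.051, 0.002], [-0.007, 0.002, 0], -1],
  [[0.102, 0.068, 0.002], [-0.007, 0.002, 0], -1],
  [[0.128, 0.086, 0.002], [-0.007, 0.002, 0], -1],
])

```text
clock: 26.07
eef_pos: [535.8, 58.6, 250.6]
tcp_rot: [3.14, -0.001, -1.382]
contact_force: [0.3, -0.0, -1.1]
opening: 0.376
```

```bash
python3 go.py 417.2 -224.1 250
```

```text
t 26.07 pos [535.8  58.6 250.6] rot [ 3.140e+00 -1.000e-03 -1.382e+00] F [ 0.3 -0.  -1.1] op 0.376
shift [0.2554, 0.1695, 0.0011] rot [0.002, -0.001, -0.001] dist 307.0
```

>>> send_rows([
  [[0.026, 0.017, 0], [0, 0, 0], -1],
  [[0.052, 0.034, 0], [0, 0, 0], -1],
  [[0.078, 0.051, 0], [0, 0, 0], -1],
  [[0.104, 0.069, 0], [0, 0, 0], -1],
  [[0.13, 0.086, 0], [0, 0, 0], -1],
])

```text
clock: 26.48
eef_pos: [473.0, -86.9, 249.8]
tcp_rot: [3.138, -0.0, -1.383]
contact_force: [1.2, 0.4, -0.7]
opening: 0.372
```

```bash
python3 go.py 417.2 -224.1 250
```

```text
t 26.48 pos [473.  -86.9 249.8] rot [ 3.138 -0.    -1.383] F [ 1.2  0.4 -0.7] op 0.372
shift [0.1244, 0.0805, 0.0001] rot [0.004, -0.0, -0.002] dist 148.0
```

>>> send_rows([
  [[0.025, 0.02, 0], [0.004, 0, 0], -1],
  [[0.05, 0.038, 0], [0.004, 0, 0], -1],
  [[0.076, 0.055, 0], [0.004, 0, 0], -1],
  [[0.097, 0.069, 0], [0.004, 0, 0], -1],
  [[0.113, 0.077, 0], [0.004, 0, 0], -1],
])

```text
clock: 26.9
eef_pos: [415.4, -213.9, 249.2]
tcp_rot: [3.14, 0.0, -1.384]
contact_force: [0.3, -0.2, -1.5]
opening: 0.366
```

>>> send_rows([
  [[0.008, 0.003, 0], [0, 0, 0], -1],
  [[0.01, 0.003, 0], [0, 0, 0], -1],
  [[0.01, 0.003, 0], [0, 0, 0], -1],
  [[0.01, 0.003, 0], [0, 0, 0], -1],
  [[0.01, 0.003, 0], [0, 0, 0], -1],
])

```text
clock: 27.32
eef_pos: [414.5, -223.4, 248.9]
tcp_rot: [3.14, 0.001, -1.383]
contact_force: [0.6, -0.5, -1.9]
opening: 0.367
```

```bash
python3 go.py 417.2 -224.1 142.1;python3 - <<'E'
from h import *
im=viewer.grab_frame("side"); cv2.imwrite("pics/s16.png",cv2.resize(im[20:200,200:420],None,fx=3.3,fy=3.3)[:,:,::-1])
E
```

```text
t 27.32 pos [ 414.5 -223.4  248.9] rot [ 3.140e+00  1.000e-03 -1.383e+00] F [ 0.6 -0.5 -1.9] op 0.367
shift [0.0013, -0.0027, 0.1068] rot [0.002, 0.001, -0.002] dist 107.0
```

View pics/s16.png

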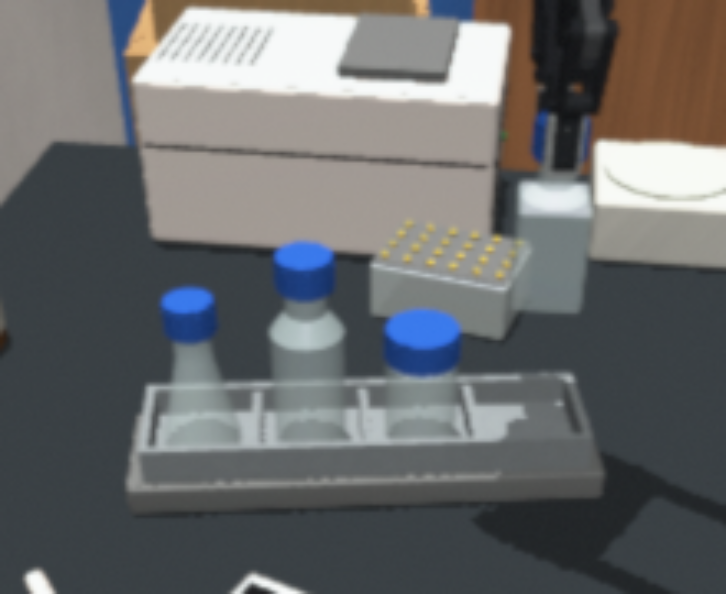

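>>> send_rows([
  [[0.001, -0.003, 0.01], [0.002, 0, 0], -1],
  [[0.001, -0.003, 0.032], [0.002, 0, 0], -1],
  [[0.001, -0.003, 0.058], [0.002, 0, 0], -1],
  [[0.001, -0.003, 0.082], [0.002, 0, 0], -1],
  [[0.001, -0.003, 0.095], [0.002, 0, 0], -1],
])

```text
clock: 27.78
eef_pos: [416.6, -222.5, 151.0]
tcp_rot: [3.14, 0.003, -1.382]
contact_force: [0.0, -0.1, -2.1]
opening: 0.372
```

```bash
python3 go.py 417.2 -224.1 142.1
```

```text
t 27.78 pos [ 416.6 -222.5  151. ] rot [ 3.140e+00  3.000e-03 -1.382e+00] F [ 0.  -0.1 -2.1] op 0.372
shift [0.0017, -0.0003, 0.0089] rot [0.002, 0.003, -0.001] dist 9.0
```

>>> send_rows([
  [[0.0015, 0, 0.002], [0.002, 0.003, 0], -1],
  [[0.0015, 0, 0.005], [0.002, 0.003, 0], -1],
  [[0.0015, 0, 0.0075], [0.002, 0.003, 0], -1],
  [[0.0015, 0, 0.009], [0.002, 0.003, 0], -1],
  [[0.0015, 0, 0.0098], [0.002, 0.003, 0], -1],
])

```text
clock: 28.2
eef_pos: [417.6, -224.2, 142.1]
tcp_rot: [-3.14, -0.001, -1.382]
contact_force: [-2.4, 1.0, 11.8]
opening: 0.374
```

```bash
python3 go.py 417.2 -224.1 142.1
```

```text
t 28.2 pos [ 417.6 -224.2  142.1] rot [-3.140e+00 -1.000e-03 -1.382e+00] F [-2.4  1.  11.8] op 0.374
shift [-0.0002, 0.0003, -0.0] rot [-0.001, -0.001, -0.001] dist 0.0
```

>>> send_rows([
  [[0, 0, 0], [-0.001, 0, 0], -1],
  [[0, 0, 0], [-0.001, 0, 0], 1],
  [[0, 0, 0], [-0.001, 0, 0], 1],
  [[0, 0, 0], [-0.001, 0, 0], 1],
  [[0, 0, 0], [-0.001, 0, 0], 1],
])

```text
clock: 28.62
eef_pos: [417.7, -224.3, 142.3]
tcp_rot: [-3.141, -0.002, -1.382]
contact_force: [-0.1, 0.6, -1.5]
opening: 0.91
```

>>> send_rows([
  [[0, 0, 0], [0, 0, 0], 1],
  [[0, 0, -0.015], [0, 0, 0], 1],
  [[0, 0, -0.05], [0, 0, 0], 1],
  [[0, 0, -0.09], [0, 0, 0], 1],
  [[0, 0, -0.12], [0, 0, 0], 1],
])

```text
clock: 29.03
eef_pos: [417.7, -224.2, 264.7]
tcp_rot: [-3.14, -0.002, -1.382]
contact_force: [1.1, -0.3, -0.5]
opening: 0.997
```

>>> send_rows([
  [[-0.02, 0, -0.03], [0, 0, 0], 1],
  [[-0.05, 0, -0.05], [0, 0, 0], 1],
  [[-0.08, 0, -0.06], [0, 0, 0], 1],
  [[-0.11, 0, -0.06], [0, 0, 0], 1],
  [[-0.14, 0, -0.06], [0, 0, 0], 1],
])

```text
clock: 29.45
eef_pos: [391.1, -85.6, 325.4]
tcp_rot: [-3.138, -0.003, -1.382]
contact_force: [1.0, 0.1, -1.3]
opening: 1.003
```

>>> send_rows([
  [[-0.04, 0, 0], [0, 0, 0], 1],
  [[-0.07, 0, 0], [0, 0, 0], 1],
  [[-0.08, 0, 0], [0, 0, 0], 1],
  [[-0.08, 0, 0], [0, 0, 0], 1],
  [[-0.08, 0, 0], [0, 0, 0], 1],
])

```text
clock: 29.87
eef_pos: [376.1, -6.8, 325.3]
tcp_rot: [-3.138, -0.003, -1.38]
contact_force: [1.2, -0.4, -0.2]
opening: 0.997
```

```bash
python3 - <<'E'
from fit import *
S=status.sense(); print(S["clock"],S["eef_pos"],abs(S["qvel"]).max())
tp=pickle.load(open("tray.pkl","rb"))
ims={n:viewer.grab_frame(n) for n in C}
cv2.imwrite("pics/s17.png",ims["side"][:,:,::-1]);cv2.imwrite("pics/t17.png",ims["top"][:,:,::-1])
for n,t in dict(flask=(641.1,-181.4),tall=(566.5,-195.7),jar=(491.8,-209.9),square=(417.2,-224.1)).items():
  for c in C:
    ce,a=comps(ims[c],cen(caphull(c,*t,n,30))[0]); p=fitcap({c:ce},n,t,30)[0]; e=p-tp[:2]; k,s=np.cos(tp[2]),np.sin(tp[2])
    print(n,c,a,round(cen(caphull(c,*t,n,30))[1]),"tray frame",(k*e[0]+s*e[1]).round(1),(-s*e[0]+k*e[1]).round(1))
E
```

```text
29.8667 [376.14943739  -6.77015341 325.31258853] 0.03138771795276873
flask side 235 258 tray frame 115.5 -2.5
flask top 115 266 tray frame 327.4 -83.9
tall side 273 310 tray frame 39.3 -0.0
tall top 115 355 tray frame 306.4 -65.6
jar side 380 432 tray frame -38.4 -1.0
jar top 115 529 tray frame 387.1 142.2
square side 217 241 tray frame -114.8 -1.3
square top 115 276 tray frame 321.9 -80.3
```

View pics/s17.png

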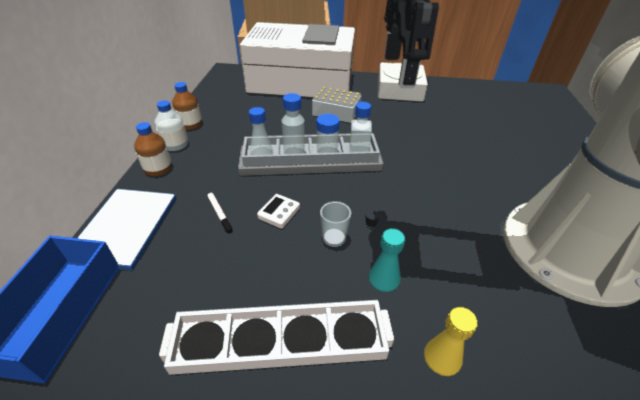

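View pics/t17.png

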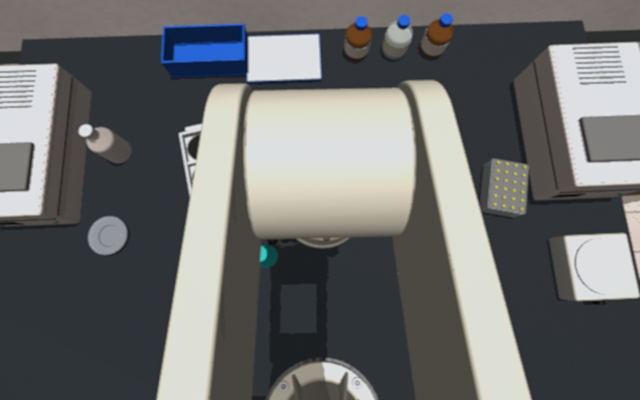

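```bash
python3 -c "
from rig import job
print(job.sign_off())"
```

```text
the job is handed in; nothing more can be done
None
```

All four bottles are in the grey tray in reverse order, and I handed the job in at about 30 s. From the far end to the near end they are the flask, the tall bottle, the jar and the square bottle. I gripped each one by the cap, lowered it onto the compartment floor and released it.

**Last side picture:** all four stand upright with the arm clear. Cap fits put them within about 1.5 mm of their compartment centres along the tray and 2.5 mm across; the limit is 18 mm. For the tall bottle, flask and square, the contact force rose to 6–12 N as they touched the floor. The jar gave no such rise, but the pictures showed it standing before and after release.

**Check that failed:** the final top picture was blocked by the arm, so its position numbers are meaningless and I ignored them. The final positions therefore rest on the side camera alone.

The turquoise and yellow look-alikes were not touched.

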